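Pack the balance-check caddy on the lab bench

ROBOT

A 6-joint arm with a two-finger parallel gripper is mounted at the origin on the work surface. World frame = base frame: x ahead of the robot, y to its left, z up, the work surface at z = 0. Lengths are in m, angles in degrees, forces in N, time in s.
With the tool pointing down it reaches from about 0.35 to 0.85 m from the base axis. Payload 8.1 kg.
Tool frame: the origin (TCP) lies at the very end of the fingers, on their centre line; the grasp point (between the pads) lies env.grip_point_offset behind it (env.grip_point_offset is the distance from the TCP to the grasp point, in m); z points along the fingers, x is the direction in which the jaws open and shut, and the axes are right-handed (so a half turn about z gives the same grasp; the last joint's range is limited). The gripper opens to 93 mm and grips with 3 to 60 N. Pads are 15 mm wide; open, the fingers measure 128 mm over their backs; the gripper's body (75 mm by 188 mm) begins 65 mm behind the grasp point.
Start: joints at [-76.226, 7.471, 85.268, -0, 87.261, -4.893], TCP at [0.192, -0.568, 0.219] pointing down, gripper open.
Joint ranges: [-169.43, 169.43], [-51.17, 129.36], [1.28, 143.12], [-76.62, 256.62], [0, 156.53], [-152.29, 152.29]. Speed limits (degrees/s): [136.94, 136.94, 159.86, 180, 180, 180].

INTERFACE

Orientations are given as a 3x3 rotation matrix whose columns are the frame's x, y, z axes.
In Python, from workcell import env gives the robot as it stands.
- The arm moves only by the shell command python3 -m creep 'ROWS' [FORCE]. ROWS is JSON, a list of rows, each a list of 5 numbers: the finger opening in cm, from 0 to 9.3, then the shift along the tool's x, y, z in cm, then the turn about the tool's z in degrees. In form: [[jaw, tx, ty, tz, yaw], ...]. A call has 1 to 20 rows; each row shifts and turns the commanded pose from where the row before left it, along the tool's axes as they then stand; what a row does not reach is not made up. A row lasts 1/10 s, in which the tool goes at most 50 mm and 8.59 degrees, less where a joint would pass 70% of its speed; a pose out of reach is approached as far as the arm can. A call with a gripper value outside its range is refused whole. The fingers move at their own pace and stop on an object; FORCE is the grip in N (left out, the last holds). Time passes only in rows, so rows that do not move let the fingers close. It gives the time, the measured TCP pose, the force and the opening at its end, in the units of the state.
- env.observe(): the state, without advancing time (a new reading comes with each control period).
- env.capture(name): name is "scene" or "side" or "wrist"; returns a dict with "frame" (384x512x3 uint8, red, green, blue), "intrinsics" (3x3 intrinsics, pixels), "extrinsics" (4x4, takes a point from world to camera coordinates). Camera axes: x right, y up, looking along -z (the intrinsics and any distortion apply to the point x, -y, -z); pixel columns grow to the right and rows downward; lengths in m; the calibration is good to about 2 mm. A picture is of the moment at which its call begins. There is no depth.
- env.sign_off(): hands the job in, once; it reports no verdict.
The state is a dict: "t": time; "joint_pos": joint angles; "joint_velocities": joint speeds; "effort": joint torques, N m; "tcp_pos": TCP position; "orientation": TCP orientation; "wrist_force": force on the tool from outside, world axes, zero at the start; "torque": the same for the moment, N m; "width": finger opening in m.
Only numpy, scipy, OpenCV 4.12 (cv2) and the standard library are available. Lean on these libraries where they do the work, as an engineer would, in place of code of your own. Each camera call takes 0.05 s, during which the arm holds its last target.

TASK

Pack the balance-check kit into the blue caddy: the lidded pot upright in the insert with the large round recess, the larger knob weight upright in the small round recess, and the flat steel bar lying flat in the rectangular recess. The bar sits flush in its light grey storage block: press its end in the thumb scoop so that it tips up, then take it by the raised end. Keep the pot upright all the time, and leave the lidless pot and the smaller knob weight standing where they are on the bench.

Things in the scene. Friction and masses are not known exactly. Their poses are not given: they have to be found in the camera images.
- bar: Flat steel block 60 (x) x 40 (y) x 12 mm (z), 0.22 kg; origin: centre of underside. Starts in the storage block, top flush, x along the block's x, sides 1.5 mm from the walls. Pressing its +x end 15-30 mm from centre, 8-14 mm down (under 12 N), with shut fingers tips it 35-40 deg; it stays so, -x end 14 mm above the block's top: grip that across the 40 mm, fingertips just over the block's top.
- storage: Fixed light grey block 83 (x) x 78 (y) x 34 mm; origin: centre of base, bar centre above it. At -x the pocket is 43 mm wide, its shelf (22 mm up) carrying the bar and ending at x = +2 mm. At +x it widens to a 58 mm wide thumb scoop (x = 2 to 34 mm) over a well 18 mm deeper than the shelf; sides 34 mm, end wall 22 mm high.
- weight: The larger of two steel knob weights: upright cylinder 34 mm in diameter and 34 mm high, on it a neck (11 mm) and a knob 20 mm in diameter between 44 and 53 mm up; 54 mm high in all, about 0.25 kg. Origin: centre of its underside, z up.
- small_weight: Look-alike to leave alone: the smaller steel knob weight, body 24 mm in diameter and 18 mm high, knob 14 mm in diameter, 38 mm high in all. Origin: centre of its underside.
- pot: White plastic weighing pot with its lid on: 50 mm in diameter, lid 52 mm in diameter between 44 and 58 mm up, closed flat top at 58 mm with a paper disc; about 60 g. Origin: centre of its underside, z up.
- open_pot: Look-alike to leave alone: the same white pot without a lid, an open cup 50 mm in diameter and 54 mm high. Origin: centre of its underside.
- caddy: Fixed blue plastic tray, 290 (x) x 104 (y) x 22 mm high, low grip lugs at its ends; three square inserts stand in it in a row along its x, in any order, 92 mm apart. Origin: centre of its underside.
- insert_pot: Fixed grey square insert in the caddy, 90 x 90 x 25 mm, with a round recess 72 mm in diameter and 18 mm deep, for the lidded pot. Origin: centre of its underside, 5 mm above the table; recess floor 7 mm, top 25 mm above the origin.
- insert_weight: Same sort of insert with the smaller round recess, 50 mm in diameter and 18 mm deep, for the larger knob weight. Origin as the others: centre of the underside; recess floor 7 mm, top 25 mm above it.
- insert_bar: Same sort of insert with a rectangular recess 80 (own x, along the caddy) x 58 mm (own y) and 18 mm deep, for the bar. Origin as the others: centre of the underside; recess floor 7 mm, top 25 mm above it. A bar let go tilted, its lower edge on the floor 25-30 mm from the centre along x, falls flat.

How it is judged:
By the outcome, as a careful person would: the job done as asked, in the order asked, and still so for the second after the job is handed in, with the robot touching nothing.
It also fails if it takes over 96 s, if anything falls off the work surface, if the arm or the gripper's body presses on something with over 40 N, if the wrist force passes 120 N, or if a joint passes its speed limit or range.

## Working session

There is one attempt and no reset: what is moved stays moved. The work goes in short steps, Python scripts to look and compute and a shell command to move; the robot and the scene stay as the last step left them, time stands still between calls to the robot, and variables do not carry over. Pictures are saved under pics/ and viewed, and the job is handed in when it is done.

```bash
ls; mkdir -p pics; python3 - <<'E'
from workcell import env
import cv2
print(env.grip_point_offset)
s=env.observe()
print(s['t'],s['tcp_pos'],s['orientation'],s['width'],s['wrist_force'])
for n in ['scene','side','wrist']:
    c=env.capture(n)
    cv2.imwrite(f'pics/{n}0.png',c['frame'][:,:,::-1])
    print(n,c['intrinsics'],c['extrinsics'],[k for k in c])
E
```

```text
pics
0.0188
0.0 [ 0.19190846 -0.56787018  0.21759823] [[ 3.20015102e-01 -9.47412349e-01 -4.18393981e-04]
 [-9.47410630e-01 -3.20015323e-01  1.81402380e-03]
 [-1.85252103e-03 -1.84124106e-04 -9.99998267e-01]] 0.09343440337560813 [-0.07819795  0.25445727  0.21107958]
scene [[410.95205494   0.         250.17984742]
 [  0.         410.95205494 187.99100358]
 [  0.           0.           1.        ]] [[-0.84254978  0.53861566  0.00174504  0.44774069]
 [-0.46409421 -0.72761347  0.50516849  0.2477792 ]
 [ 0.27336138  0.42481974  0.86301897 -1.18337981]
 [ 0.          0.          0.          1.        ]] ['frame', 'intrinsics', 'extrinsics']
side [[400.80552006   0.         253.34802243]
 [  0.         400.80552006 197.79474946]
 [  0.           0.           1.        ]] [[ 0.98588856 -0.16618212  0.02018019 -0.51093258]
 [ 0.0703699   0.52078878  0.8507803  -0.07129663]
 [-0.15189409 -0.83735449  0.52513392 -0.78932501]
 [ 0.          0.          0.          1.        ]] ['frame', 'intrinsics', 'extrinsics']
wrist [[336.37280612   0.         250.74262055]
 [  0.         336.37280612 190.75347682]
 [  0.           0.           1.        ]] [[ 0.31910668 -0.94771705 -0.00181995 -0.59831147]
 [ 0.92056642  0.31042    -0.23705883  0.02807962]
 [ 0.22522965  0.07397167  0.97149359 -0.39013759]
 [ 0.          0.          0.          1.        ]] ['frame', 'intrinsics', 'extrinsics']
```

View pics/scene0.png

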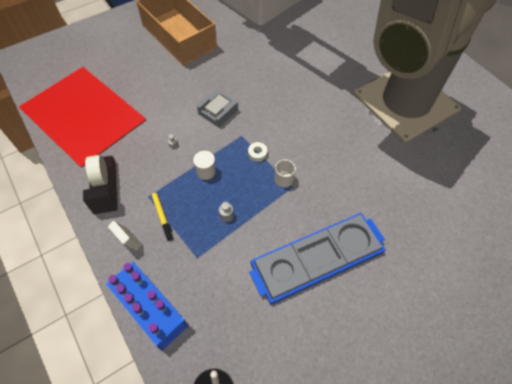

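View pics/side0.png

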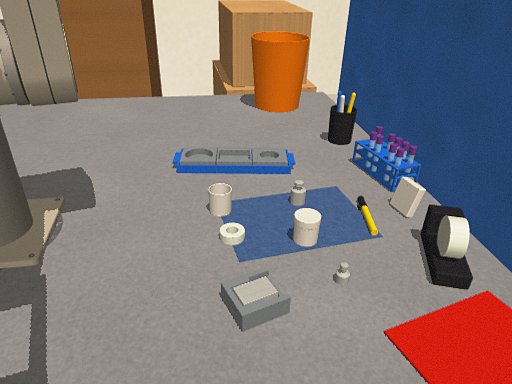

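View pics/wrist0.png

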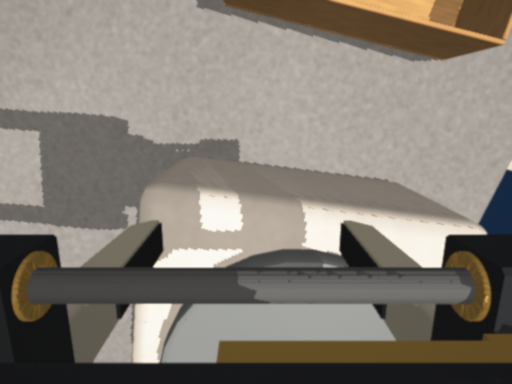

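Scene shows the caddy at (318,258) with round-large at right (355,238), rectangle middle, small round left (282,270). The lidded pot is at (204,165), the open pot at (285,173), the knob weights at (227,211) and (172,141), and the storage block at (217,108). Next I'll enlarge these areas.

```bash
cat > h.py <<'E'
import numpy as np, cv2, json
from workcell import env
from scipy.optimize import least_squares
def cam(n): 
    c=env.capture(n); return c
def proj(c,P):
    P=np.atleast_2d(P); E=c['extrinsics'];K=c['intrinsics']
    q=P@E[:3,:3].T+E[:3,3]; q=q*[1,-1,-1]
    u=q@K.T; return u[:,:2]/u[:,2:]
def ray(c,px):
    E=c['extrinsics'];K=c['intrinsics']
    d=np.linalg.solve(K,[px[0],px[1],1.])*[1,-1,-1]
    R=E[:3,:3]; return -R.T@E[:3,3], R.T@d
def onz(c,px,z):
    o,d=ray(c,px); return o+d*(z-o[2])/d[2]
def tri(obs):
    A=0;b=0
    for c,px in obs:
        o,d=ray(c,px);d=d/np.linalg.norm(d);M=np.eye(3)-np.outer(d,d);A=A+M;b=b+M@o
    return np.linalg.solve(A,b)
def crop(c,x0,y0,x1,y1,s,fn):
    im=c['frame'][y0:y1,x0:x1,::-1]
    im=cv2.resize(im,None,fx=s,fy=s,interpolation=cv2.INTER_CUBIC)
    st=10
    for x in range((x0//st+1)*st,x1,st):
        cv2.line(im,((x-x0)*s,0),((x-x0)*s,6 if x%50 else 14),(0,255,255),1)
        if x%20==0: cv2.putText(im,str(x),((x-x0)*s-10,24),0,.35,(0,255,255),1)
    for y in range((y0//st+1)*st,y1,st):
        cv2.line(im,(0,(y-y0)*s),(6,(y-y0)*s),(0,255,255),1)
        if y%20==0: cv2.putText(im,str(y),(10,(y-y0)*s+4),0,.35,(0,255,255),1)
    cv2.imwrite('pics/'+fn,im)
class S(dict): pass
E
python3 - <<'E'
from h import *
import pickle
a=cam('scene');b=cam('side')
pickle.dump((a,b),open('c0.pkl','wb'))
crop(a,150,80,310,230,5,'s1.png')
crop(a,240,205,395,310,5,'s2.png')
crop(b,205,170,365,330,5,'d1.png'); crop(b,165,140,305,180,5,'d2.png')
E
```

```text
(no output)
```

View pics/s1.png

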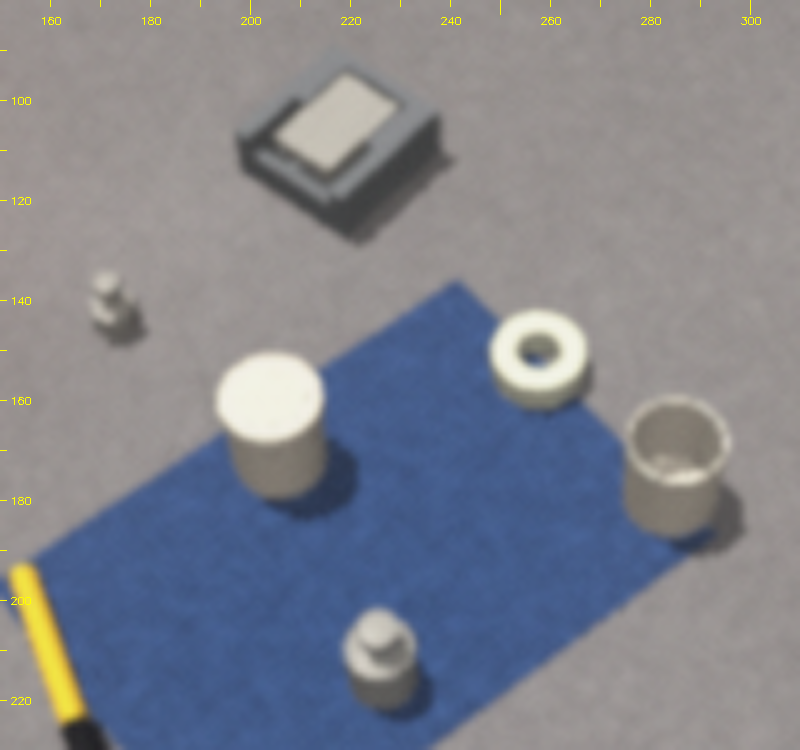

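View pics/s2.png

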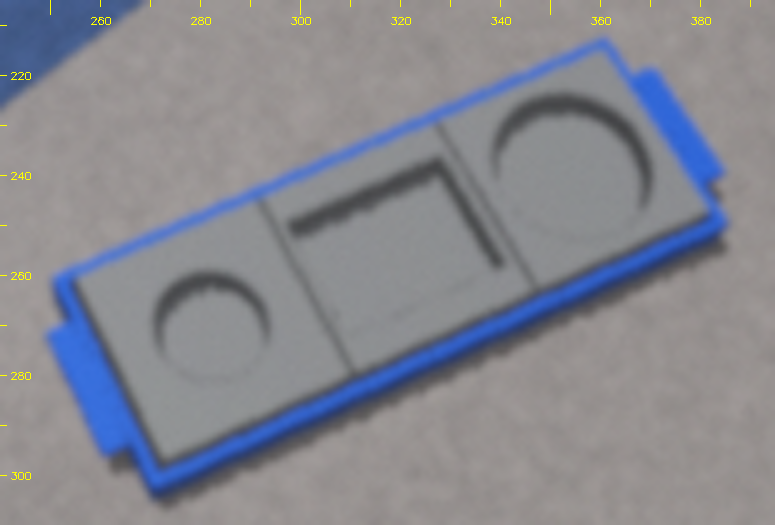

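View pics/d1.png

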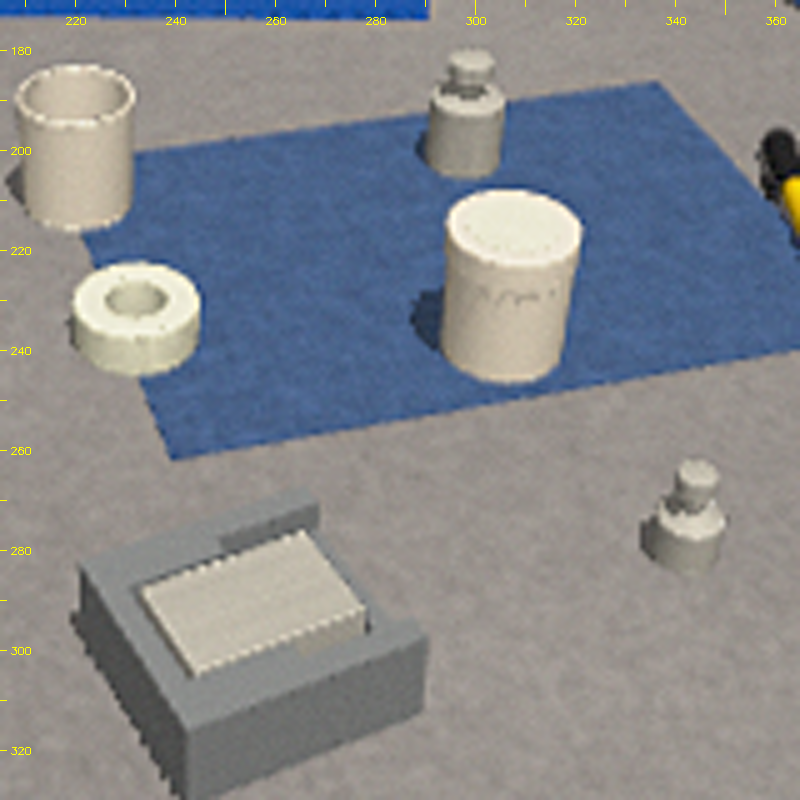

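View pics/d2.png

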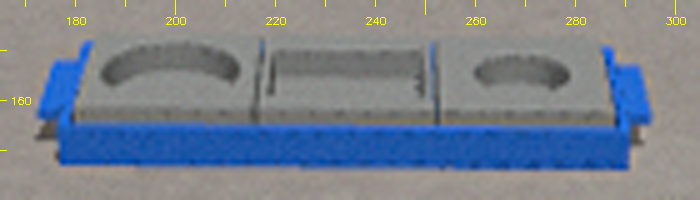

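```bash
python3 - <<'E'
from h import *
import pickle
a,b=pickle.load(open('c0.pkl','rb'))
np.set_printoptions(precision=4,suppress=True)
def two(n,pa,pb,z):
    print(n,'tri',tri([(a,pa),(b,pb)]),'scene',onz(a,pa,z)[:2],'side',onz(b,pb,z)[:2])
two('pot lid',(204.3,159.3),(307.5,215.5),.058)
two('wt top',(225.5,205),(299,182.5),.053)
two('small top',(171,135.5),(344,264),.037)
two('open rim',(285,168),(220.3,188.7),.054)
# storage
def fit(model,obs,x0):
    r=lambda p: np.concatenate([proj(c,model(p,P))[0]-px for c,px,P in obs])
    s=least_squares(r,x0,loss='soft_l1'); print(s.x, s.x[2]*57.3, 'rms',np.sqrt(np.mean(r(s.x)**2))); print(r(s.x).reshape(-1,2).round(1).tolist()); return s.x
def m(p,P): 
    c,s=np.cos(p[2]),np.sin(p[2]); return np.array([p[0]+c*P[0]-s*P[1],p[1]+s*P[0]+c*P[1],P[2]])
hx,hy=.0415,.039
# side view only: measured corners -> x axis block towards image right
def st(c,dx):
    pass
ob=[(b,(221,283),(-hx,hy,.034)),(b,(242,315),(-hx,-hy,.034)),(b,(290,296),(hx,-hy,.034)),(b,(268.5,268.5),(hx,hy,.034)),
 (b,(233,289),(-.03,.02,.034)),(b,(265,276.5),(.03,.02,.034)),(b,(278,292),(.03,-.02,.034)),(b,(244.5,304.5),(-.03,-.02,.034))]
oa=[(a,(237.7,103.5),(-hx,hy,.034)),(a,(218,92),(-hx,-hy,.034)),(a,(197.5,107),(hx,-hy,.034)),(a,(217,121),(hx,hy,.034)),
 (a,(229,101.5),(-.03,.02,.034)),(a,(219.5,94.5),(-.03,-.02,.034)),(a,(205,107),(.03,-.02,.034)),(a,(215.5,114),(.03,.02,.034))]
x0=[onz(b,(255,290),.03)[0],onz(b,(255,290),.03)[1],0.2]
print(x0); fit(m,ob,x0); fit(m,oa,x0); 
X=fit(m,ob+oa,x0)
W=.137;H=.045
oc=[(a,(360.5,213),(-W,H,.03)),(a,(255,261),(W,H,.03)),(a,(272.5,297.5),(W,-H,.03)),(a,(384,248),(-W,-H,.03)),
(a,(292,244),(.046,H,.03)),(a,(311,280),(.046,-H,.03)),(a,(328,229),(-.046,H,.03)),(a,(347,263),(-.046,-H,.03))]
x1=[*onz(a,(318,257),.03)[:2],0.0]
for y0 in (0,3.14):
    x1[2]=y0; C=fit(m,oc,x1)
ring=lambda cx,r:[m(C,(cx+r*np.cos(t),r*np.sin(t),.03)) for t in np.arange(0,6.3,.3)]
im=cv2.resize(a['frame'][:,:,::-1],None,fx=2,fy=2).copy(); 
def dr(c,im,pts,s,o=(0,0)):
    q=((proj(c,np.array(pts))-o)*s).astype(int); cv2.polylines(im,[q],False,(0,0,255),1)
E
```

```text
pot lid tri [ 0.6031 -0.1015  0.0566] scene [ 0.6016 -0.1   ] side [ 0.6041 -0.1042]
wt top tri [0.6232 0.0337 0.0516] scene [0.6218 0.0349] side [0.6242 0.0306]
small top tri [ 0.6338 -0.2255  0.0381] scene [ 0.6327 -0.226 ] side [ 0.6353 -0.2245]
open rim tri [0.4488 0.0257 0.0542] scene [0.4471 0.0258] side [0.4502 0.0249]
[np.float64(0.47716857781420136), np.float64(-0.2557234926332096), 0.2]
[ 0.4769 -0.2595  0.3121] 17.88366159451152 rms 1.035695301732986
[[-0.1, -0.6], [0.4, 1.4], [1.1, 1.7], [-2.1, -1.6], [-0.5, -1.3], [0.9, -0.4], [0.3, 0.0], [-0.8, 0.4]]
[ 0.4757 -0.2546  0.2848] 16.32091169932411 rms 0.8471109445343757
[[0.4, -0.3], [-0.5, -2.6], [-0.7, -0.7], [0.4, -0.2], [1.2, 0.6], [0.1, 0.5], [-0.4, 0.3], [-0.3, 0.7]]
[ 0.4767 -0.2577  0.3081] 17.651852020711303 rms 1.1893956439648061
[[-0.3, -1.5], [-0.0, 0.5], [0.6, 1.0], [-2.3, -2.2], [-0.8, -2.1], [0.6, -1.1], [-0.1, -0.7], [-1.2, -0.5], [-0.6, -1.3], [-1.8, -3.2], [-1.6, -1.0], [-0.0, -0.8], [0.2, -0.2], [-1.0, -0.1], [-1.2, -0.0], [-0.9, 0.2]]
[ 0.5027  0.2435 -0.7892] -45.220652806596554 rms 32.92905102519996
[[20.1, 73.8], [0.5, -0.9], [-8.7, -73.5], [-0.9, 0.3], [4.2, 24.7], [-8.4, -48.1], [10.2, 48.7], [-4.4, -22.9]]
[0.5016 0.238  0.4748] 27.20594597754632 rms 34.18683510963056
[[0.6, 0.7], [54.9, 55.3], [-0.8, -3.0], [-57.7, -51.2], [36.5, 35.1], [-19.6, -20.8], [17.6, 15.8], [-37.3, -36.5]]
```

```bash
python3 - <<'E'
from h import *
import pickle
a,b=pickle.load(open('c0.pkl','rb'))
np.set_printoptions(precision=4,suppress=True)
def fit(obs,x0):
    r=lambda p: np.concatenate([proj(c,m(p,P))[0]-px for c,px,P in obs])
    s=least_squares(r,x0,loss='soft_l1'); print(s.x, s.x[2]*57.3, 'rms',np.sqrt(np.mean(r(s.x)**2))); print(r(s.x).reshape(-1,2).round(1).tolist()); return s.x
def m(p,P): 
    c,s=np.cos(p[2]),np.sin(p[2]); return np.array([p[0]+c*P[0]-s*P[1],p[1]+s*P[0]+c*P[1],P[2]])
W=.137;H=-.045
oc=[(a,(360.5,213),(-W,H,.03)),(a,(255,261),(W,H,.03)),(a,(272.5,297.5),(W,-H,.03)),(a,(384,248),(-W,-H,.03)),
(a,(292,244),(.046,H,.03)),(a,(311,280),(.046,-H,.03)),(a,(328,229),(-.046,H,.03)),(a,(347,263),(-.046,-H,.03))]
C=fit(oc,[.5,.24,0])
ob=[(b,(180,163.5),(-W,H,.03)),(b,(216.5,164),(-.046,H,.03)),(b,(252.5,164.5),(.046,H,.03)),(b,(288.5,164.5),(W,H,.03)),(b,(217,147.5),(-.046,-H,.03)),(b,(251.5,148),(.046,-H,.03))]
fit(ob,[.5,.24,0]); C=fit(oc+ob,[.5,.24,0])
for n,dx in (('pot',-.092),('bar',0),('wt',.092)): print(n,m(C,(dx,0,.03)))
E
```

```text
[ 0.503   0.2422 -0.1431] -8.200898002978201 rms 0.703770242523154
[[0.5, 1.6], [0.2, -0.7], [0.5, -0.2], [-1.5, -0.8], [-0.2, 0.5], [-0.1, -0.1], [-0.7, 0.2], [0.7, 0.1]]
[ 0.5064  0.2287 -0.1337] -7.660844292784709 rms 0.5544345569459329
[[-0.7, 0.1], [-0.6, -0.3], [0.2, -0.7], [0.3, -0.6], [0.5, 1.0], [0.2, 0.7]]
[ 0.5046  0.2412 -0.1395] -7.992685098860456 rms 1.4117867159908157
[[-0.5, 1.5], [-0.6, -0.4], [-0.2, -0.0], [-2.4, -1.0], [-1.1, 0.6], [-0.8, -0.0], [-1.6, 0.1], [-0.2, 0.1], [-1.6, -2.3], [-1.8, -2.6], [-1.4, -2.8], [-1.6, -2.6], [-0.5, -0.9], [-1.2, -1.2]]
pot [0.4135 0.254  0.03  ]
bar [0.5046 0.2412 0.03  ]
wt [0.5957 0.2284 0.03  ]
```

```bash
python3 -m creep '[[9.3,-1.5,-2.4,0,0],[9.3,-2.2,-3.5,0,0],[9.3,-2.2,-3.5,0,0],[9.3,-2.2,-3.5,0,0],[9.3,-2.2,-3.5,0,0],[9.3,-2.2,-3.5,0,0],[9.3,-2.2,-3.5,0,0],[9.3,-2.2,-3.5,0,0],[9.3,-2.2,-3.5,0,0],[9.3,-2.2,-3.5,0,0],[9.3,-2.2,-3.5,0,0],[9.3,-2.2,-3.5,0,0],[9.3,-2.2,-3.5,0,0],[9.3,-2.2,-3.5,0,0],[9.3,-1.0,-1.5,0,0],[9.3,0,0,0,0],[9.3,0,0,0,0]]' 10
python3 - <<'E'
from h import *
import pickle
s=env.observe(); print(s['t'],s['tcp_pos'],s['orientation'].round(3),s['joint_pos'].round(1))
w=cam('wrist'); pickle.dump(w,open('w1.pkl','wb'))
crop(w,0,0,512,384,1,'w1.png')
print(proj(w,np.array([[.602,-.101,.058],[.602,-.101,0]])))
E
```

```text
t: 1.95
tcp_pos: [0.5601, -0.1161, 0.2184]
orientation: [[0.321, -0.947, -0.001], [-0.947, -0.321, -0.0], [0.0, 0.001, -1.0]]
wrist_force: [0.4, -0.1, -0.7]
width: 0.0931
1.95 [ 0.56011534 -0.11608614  0.21837841] [[ 0.321 -0.947 -0.001]
 [-0.947 -0.321 -0.   ]
 [ 0.     0.001 -1.   ]] [-16.8   3.2  89.8  -0.   87.   54.5]
[[250.61507202 129.9631953 ]
 [250.6371237  126.73856378]]
```

View pics/w1.png

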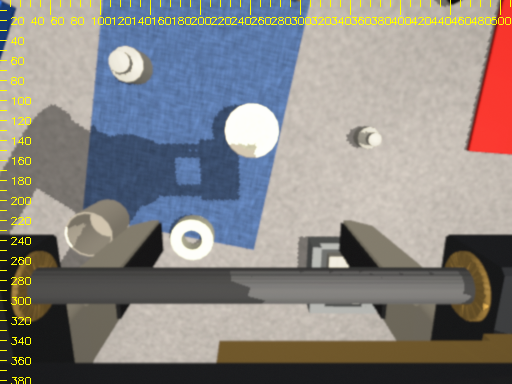

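The wrist view shows the pot lid centred at (252,130), the larger weight's knob at about (121,62), the small weight at (370,137), the open pot at (90,232).

```bash
python3 - <<'E'
from h import *
import pickle
np.set_printoptions(precision=4,suppress=True)
w=pickle.load(open('w1.pkl','rb'))
g=cv2.cvtColor(w['frame'],cv2.COLOR_RGB2GRAY)
_,_,_,c=cv2.connectedComponentsWithStats((g[90:170,215:290]>215).astype(np.uint8)); print(c[1:]+[215,90])
p=onz(w,(252.2,130),.058); print('pot',p)
print('wt',onz(w,(121,62),.054))
s=env.observe();R=s['orientation']
print('d tool cm',(R.T@(p-s['tcp_pos']))*100)
crop(w,80,20,290,170,3,'w1c.png')
E
```

```text
[[252.3611 127.8961]]
pot [ 0.6025 -0.1025  0.058 ]
wt [0.6222 0.0326 0.054 ]
d tool cm [ 0.0121 -4.498  16.0449]
```

View pics/w1c.png

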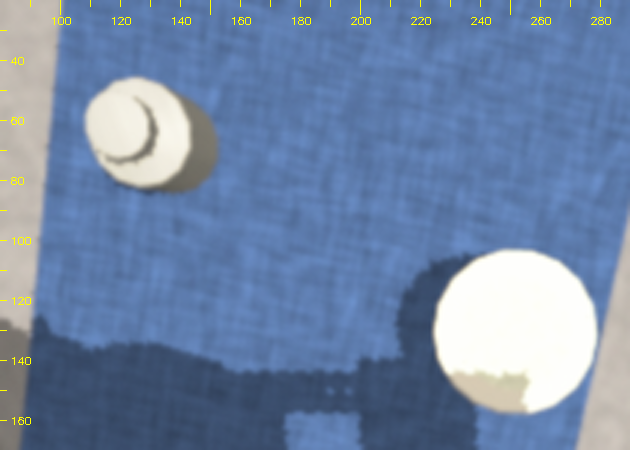

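```bash
python3 -m creep '[[9.3,0,-1.5,2,0],[9.3,0,-1.5,3,0],[9.3,0,-1.5,3,0],[9.3,0,0,3,0],[9.3,0,0,3,0],[9.3,0,0,2.5,0],[9.3,0,0,1.6,0],[9.3,0,0,0.8,0],[9.3,0,0,0.2,0],[9.3,0,0,0,0]]' 10
python3 - <<'E'
from h import *
s=env.observe(); print(s['tcp_pos'])
w=cam('wrist'); crop(w,0,0,512,384,1,'w2.png')
E
```

```text
t: 3.0
tcp_pos: [0.6038, -0.1018, 0.0287]
orientation: [[0.32, -0.948, 0.001], [-0.948, -0.32, -0.0], [0.001, -0.001, -1.0]]
wrist_force: [-0.0, 0.2, 0.5]
width: 0.0928
[ 0.60377462 -0.10184855  0.02866651]
```

View pics/w2.png

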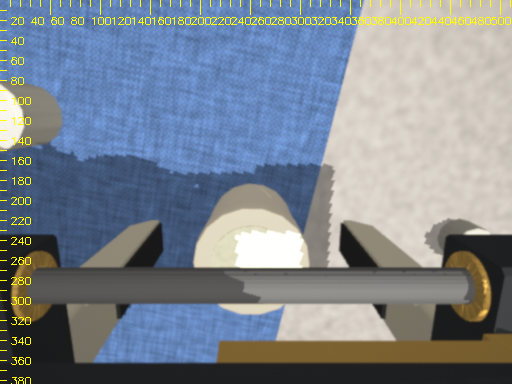

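The pot sits centred between the fingers, so I'll close on it.

```bash
python3 -m creep '[[4.0,0,0,0,0],[4.0,0,0,0,0],[4.0,0,0,0,0],[4.0,0,0,0,0],[4.0,0,0,0,0],[4.0,0,0,0,0],[4.0,0,0,0,0],[4.0,0,0,0,0],[4.0,0,0,0,0],[4.0,0,0,0,0]]' 10
```

```text
t: 4.05
tcp_pos: [0.6032, -0.1013, 0.0276]
orientation: [[0.32, -0.947, -0.0], [-0.947, -0.32, 0.0], [-0.0, 0.0, -1.0]]
wrist_force: [-0.4, -0.1, 0.8]
width: 0.0516
```

```bash
python3 -m creep '[[4.0,0,0,-1,0],[4.0,0,0,-2,0],[4.0,0,0,-3,0],[4.0,0,0,-3,0],[4.0,-1.5,0.5,-3,0],[4.0,-3,0.9,-2.5,0],[4.0,-3.3,1,0,0],[4.0,-3.3,1,0,0],[4.0,-3.3,1,0,0],[4.0,-3.3,1,0,0],[4.0,-3.3,1,0,0],[4.0,-3.3,1,0,0],[4.0,-3.3,1,0,0],[4.0,-3.3,1,0,0],[4.0,-3.3,1,0,0],[4.0,-3.3,1,0,0],[4.0,-1.5,0.4,0,0],[4.0,-0.6,0,0,0],[4.0,0,0,0,0],[4.0,0,0,0,0]]'
python3 - <<'E'
from h import *
import pickle
s=env.observe(); print(s['tcp_pos'],s['width'],s['joint_pos'].round(1))
w=cam('wrist'); pickle.dump(w,open('w3.pkl','wb'));crop(w,0,0,512,384,1,'w3.png')
E
```

```text
t: 6.05
tcp_pos: [0.3651, 0.2356, 0.1729]
orientation: [[0.32, -0.947, 0.0], [-0.947, -0.32, -0.0], [0.0, -0.0, -1.0]]
wrist_force: [0.6, 0.2, 0.1]
width: 0.0518
[0.36512216 0.23561698 0.17287229] 0.051784427305784884 [ 26.1 -17.7 113.8  -0.   84.   97.4]
```

View pics/w3.png

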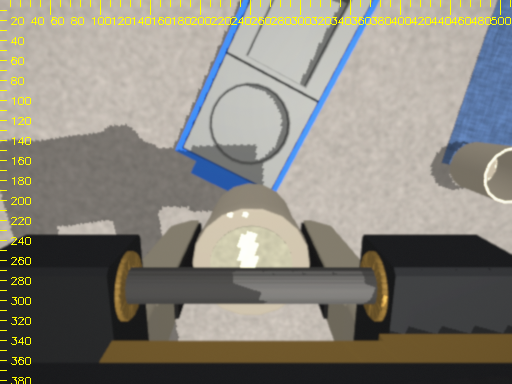

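The wrist view shows the large recess rim, roughly x 210–288, y 84–163, with the pot held upright below it.

```bash
python3 - <<'E'
from h import *
import pickle
w=pickle.load(open('w3.pkl','rb'))
crop(w,170,0,390,200,3,'w3c.png')
E
```

```text
(no output)
```

View pics/w3c.png

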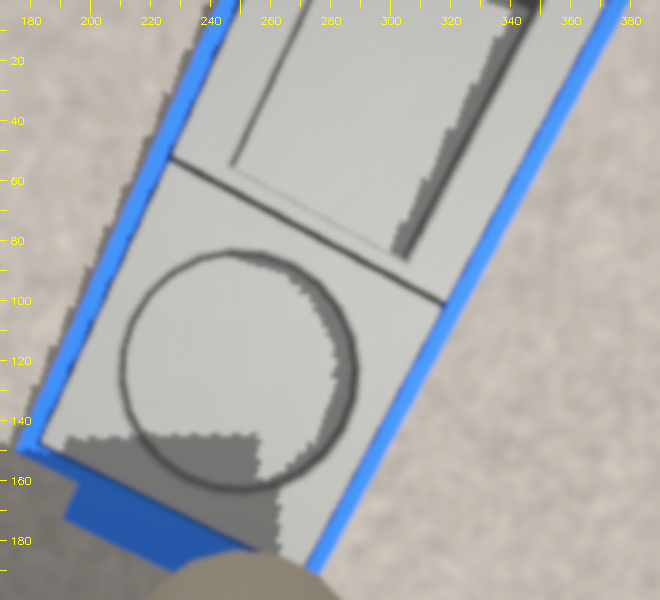

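```bash
python3 - <<'E'
from h import *
import pickle
np.set_printoptions(precision=4,suppress=True)
w=pickle.load(open('w3.pkl','rb'))
z=.03
p=onz(w,(249.5,123.5),z); print('pot recess',p)
for q in [((210,123),(289,123)),((248,82.5),(248,164.5)),((227,52),(318,101.5))]:
    A=onz(w,q[0],z);B=onz(w,q[1],z); print(np.linalg.norm(A-B),np.degrees(np.arctan2(*(B-A)[1::-1])),(A+B)/2)
s=env.observe();R=s['orientation']
print('d tool cm',(R.T@(p-s['tcp_pos']))*100)
E
```

```text
pot recess [0.4134 0.2538 0.03  ]
0.07138383623871113 -71.40607336893363 [0.4138 0.254  0.03  ]
0.07280378247066288 -161.51628375241458 [0.412  0.2548 0.03  ]
0.09029339198852956 -98.56663677602565 [0.4578 0.2468 0.03  ]
d tool cm [-0.2087 -5.1534 14.2802]
```

```bash
python3 -m creep '[[4.0,-0.1,-1.5,1,0],[4.0,-0.1,-2,2,0],[4.0,0,-1.6,2,0],[4.0,0,0,2,0],[4.0,0,0,2,0],[4.0,0,0,1.6,0],[4.0,0,0,1.2,0],[4.0,0,0,0.8,0],[4.0,0,0,0.4,0],[4.0,0,0,0.1,0],[4.0,0,0,0,0],[4.0,0,0,0,0]]'
```

```text
t: 7.3
tcp_pos: [0.4129, 0.2546, 0.0424]
orientation: [[0.32, -0.947, 0.001], [-0.947, -0.32, 0.001], [-0.0, -0.001, -1.0]]
wrist_force: [0.8, 0.8, -0.4]
width: 0.0516
```

```bash
python3 -m creep '[[4.0,0,0,0.15,0],[4.0,0,0,0,0],[4.0,0,0,0,0]]'; python3 - <<'E'
from h import *
s=cam('scene'); crop(s,250,180,400,310,5,'s3.png'); s=cam('side'); crop(s,165,80,305,180,5,'d3.png')
E
```

```text
t: 7.6
tcp_pos: [0.4123, 0.2544, 0.0403]
orientation: [[0.32, -0.947, 0.0], [-0.947, -0.32, 0.0], [0.0, -0.0, -1.0]]
wrist_force: [-0.1, -0.5, -0.4]
width: 0.0518
```

View pics/s3.png

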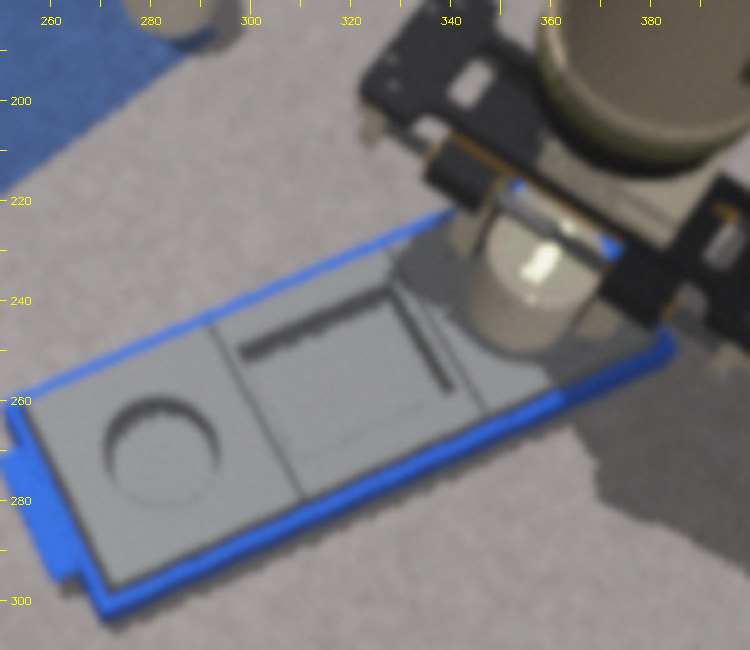

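View pics/d3.png

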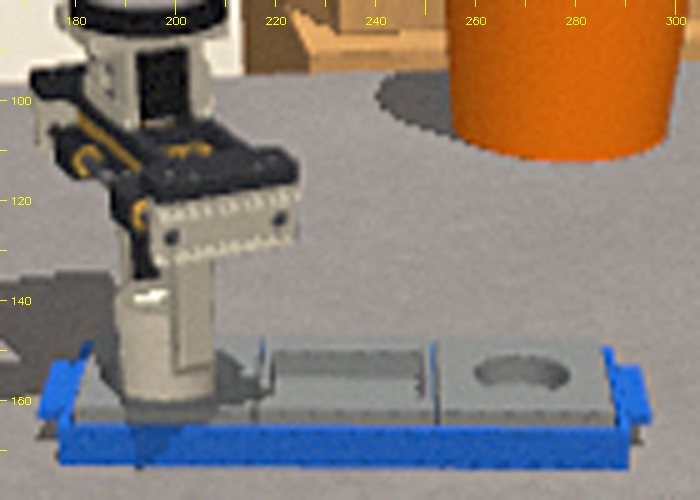

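```bash
python3 -m creep '[[8,0,0,0,0],[8,0,0,0,0],[8,0,0,0,0],[8,0,0,0,0],[8,0,0,-1,0],[9.3,0,0,-3,0],[9.3,0,0,-3,0],[9.3,0,0.5,-3,0],[9.3,0,2,-3,0],[9.3,0,2,-1,0],[9.3,0,1,0,0],[9.3,0,0,0,0]]'
python3 - <<'E'
from h import *
import pickle
s=env.observe(); print(s['tcp_pos'],s['width'],s['joint_pos'].round(1))
w=cam('wrist'); pickle.dump(w,open('w4.pkl','wb'));crop(w,0,0,512,384,1,'w4.png')
E
```

```text
t: 8.9
tcp_pos: [0.3596, 0.2367, 0.1803]
orientation: [[0.32, -0.947, 0.001], [-0.947, -0.32, 0.0], [-0.0, -0.001, -1.0]]
wrist_force: [-0.2, 0.1, 0.1]
width: 0.0931
[0.35962899 0.23665132 0.18029682] 0.09312206092451612 [ 26.5 -18.8 113.8   0.   84.9  97.8]
```

View pics/w4.png

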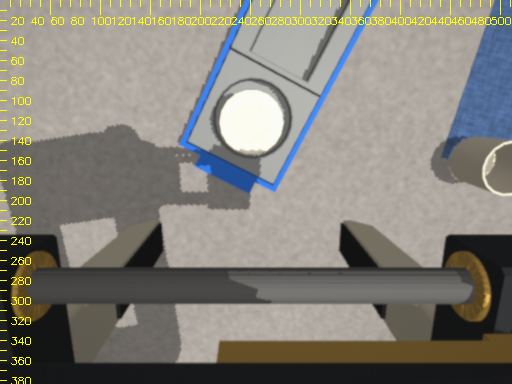

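The pot stands upright inside the large recess, lid centred at (252,122). Next is the larger weight.

```bash
python3 -m creep '[[9.3,1.4,-0.7,0,0],[9.3,2.7,-1.3,0,0],[9.3,2.8,-1.35,0,0],[9.3,2.8,-1.35,0,0],[9.3,2.8,-1.35,0,0],[9.3,2.8,-1.35,0,0],[9.3,2.8,-1.35,0,0],[9.3,2.8,-1.35,0,0],[9.3,2.8,-1.35,0,0],[9.3,2.6,-1.2,0,0],[9.3,1.4,-0.7,0,0],[9.3,0,0,0,0],[9.3,0,0,0,0]]'
python3 - <<'E'
from h import *
import pickle
s=env.observe(); print(s['tcp_pos'],s['width'],s['joint_pos'].round(1))
w=cam('wrist'); pickle.dump(w,open('w5.pkl','wb'));crop(w,190,60,330,180,5,'w5.png')
E
```

```text
t: 10.25
tcp_pos: [0.5748, 0.0174, 0.1791]
orientation: [[0.32, -0.948, -0.002], [-0.948, -0.32, 0.0], [-0.001, 0.002, -1.0]]
wrist_force: [-0.4, -0.2, 0.0]
width: 0.0926
[0.57477777 0.01743558 0.17910082] 0.09260514153525067 [-3.4  5.  92.1  0.  83.  68. ]
```

View pics/w5.png

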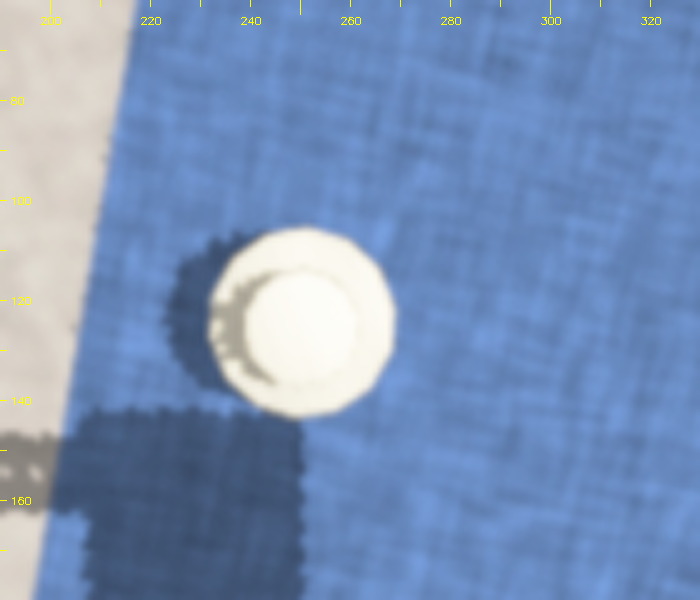

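```bash
python3 - <<'E'
from h import *
import pickle
np.set_printoptions(precision=4,suppress=True)
w=pickle.load(open('w5.pkl','rb'))
s=env.observe();R=s['orientation']
for px,z in (((250.5,125.3),.053),((250.3,124.2),.034)):
    p=onz(w,px,z); print(p,'d tool cm',(R.T@(p-s['tcp_pos']))*100)
E
```

```text
[0.6223 0.0346 0.053 ] d tool cm [-0.048  -5.0621 12.6349]
[0.6222 0.0349 0.034 ] d tool cm [-0.0682 -5.0696 14.5349]
```

```bash
python3 -m creep '[[9.3,-0.06,-1.5,1,0],[9.3,0,-2,2,0],[9.3,0,-1.57,2.5,0],[9.3,0,0,3,0],[9.3,0,0,3,0],[9.3,0,0,2,0],[9.3,0,0,1.5,0],[9.3,0,0,0.7,0],[9.3,0,0,0,0],[2.5,0,0,0,0],[2.5,0,0,0,0],[2.5,0,0,0,0],[2.5,0,0,0,0],[2.5,0,0,0,0],[2.5,0,0,0,0],[2.5,0,0,0,0],[2.5,0,0,0,0],[2.5,0,0,0,0],[2.5,0,0,0,0]]' 30
```

```text
t: 12.2
tcp_pos: [0.6231, 0.0339, 0.0231]
orientation: [[0.32, -0.947, -0.0], [-0.947, -0.32, 0.0], [-0.0, 0.0, -1.0]]
wrist_force: [-0.2, 0.3, 0.5]
width: 0.0327
```

```bash
python3 -m creep '[[2.5,0,0,-1,0],[2.5,0,0,-2,0],[2.5,0,0,-3,0],[2.5,0,0,-3,0],[2.5,-1,0.1,-3,0],[2.5,-2.2,0.2,-2.5,0],[2.5,-2.8,0.2,-0.5,0],[2.5,-2.8,0.2,0,0],[2.5,-2.8,0.2,0,0],[2.5,-2.8,0.2,0,0],[2.5,-2.8,0.2,0,0],[2.5,-1.4,0.2,0,0],[2.5,-0.5,0,0,0],[2.5,0,0,0,0],[2.5,0,0,0,0]]'
python3 - <<'E'
from h import *
import pickle
s=env.observe(); print(s['tcp_pos'],s['width'],s['joint_pos'].round(1))
w=cam('wrist'); pickle.dump(w,open('w6.pkl','wb'));crop(w,0,0,512,384,1,'w6.png');crop(w,180,40,320,200,4,'w6c.png')
E
```

```text
t: 13.7
tcp_pos: [0.5483, 0.209, 0.1732]
orientation: [[0.319, -0.948, 0.0], [-0.948, -0.319, -0.0], [0.001, -0.0, -1.0]]
wrist_force: [-0.7, -0.0, -1.9]
width: 0.0328
[0.54829766 0.20903104 0.17319381] 0.032818698711037306 [15.9  6.9 90.7 -0.  82.4 87.3]
```

View pics/w6.png

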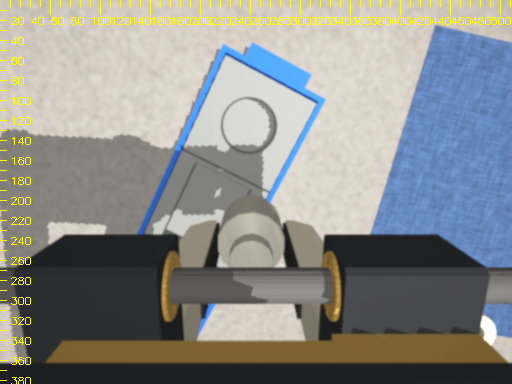

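View pics/w6c.png

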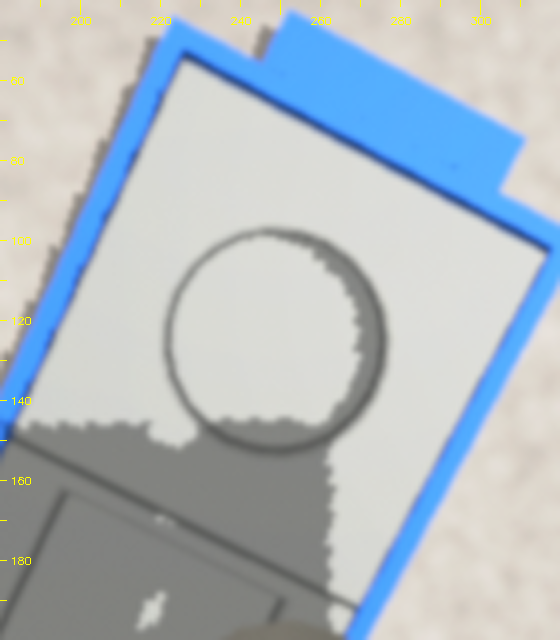

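Weight held; the small recess rim spans x 220.5–276.5, y 96.5–153.5, so its centre is at (248.5,125).

```bash
python3 - <<'E'
from h import *
import pickle
np.set_printoptions(precision=4,suppress=True)
w=pickle.load(open('w6.pkl','rb'))
s=env.observe();R=s['orientation']
p=onz(w,(248.5,125),.03); print(p,'d tool cm',(R.T@(p-s['tcp_pos']))*100)
print(np.linalg.norm(onz(w,(220.5,125),.03)-onz(w,(276.5,125),.03)))
E
```

```text
[0.595  0.2276 0.03  ] d tool cm [-0.2923 -5.0155 14.3131]
0.05071522066225517
```

```bash
python3 -m creep '[[2.5,-0.2,-1.5,1,0],[2.5,-0.1,-2,2,0],[2.5,0,-1.5,2,0],[2.5,0,0,2,0],[2.5,0,0,2,0],[2.5,0,0,1.8,0],[2.5,0,0,1.4,0],[2.5,0,0,0.9,0],[2.5,0,0,0.4,0],[2.5,0,0,0.2,0],[2.5,0,0,0,0],[2.5,0,0,0,0]]'
```

```text
t: 14.95
tcp_pos: [0.5949, 0.2291, 0.0372]
orientation: [[0.32, -0.947, 0.002], [-0.947, -0.32, 0.0], [0.0, -0.002, -1.0]]
wrist_force: [-0.6, -0.3, -1.7]
width: 0.0328
```

```bash
python3 -m creep '[[2.5,0,0,0.1,0],[2.5,0,0,0,0],[2.5,0,0,0,0]]';python3 -m creep '[[2.5,0,0,0.08,0],[2.5,0,0,0,0],[2.5,0,0,0,0]]'; python3 - <<'E'
from h import *
s=cam('scene'); crop(s,230,180,380,310,5,'s4.png'); s=cam('side'); crop(s,165,80,305,180,5,'d4.png')
E
```

```text
t: 15.25
tcp_pos: [0.5943, 0.2289, 0.0354]
orientation: [[0.32, -0.947, 0.0], [-0.947, -0.32, 0.0], [0.0, -0.0, -1.0]]
wrist_force: [-0.5, -0.0, -2.2]
width: 0.0329
t: 15.55
tcp_pos: [0.5945, 0.229, 0.0351]
orientation: [[0.32, -0.947, 0.001], [-0.947, -0.32, 0.0], [-0.0, -0.001, -1.0]]
wrist_force: [-3.1, -1.3, 6.4]
width: 0.0328
```

View pics/s4.png

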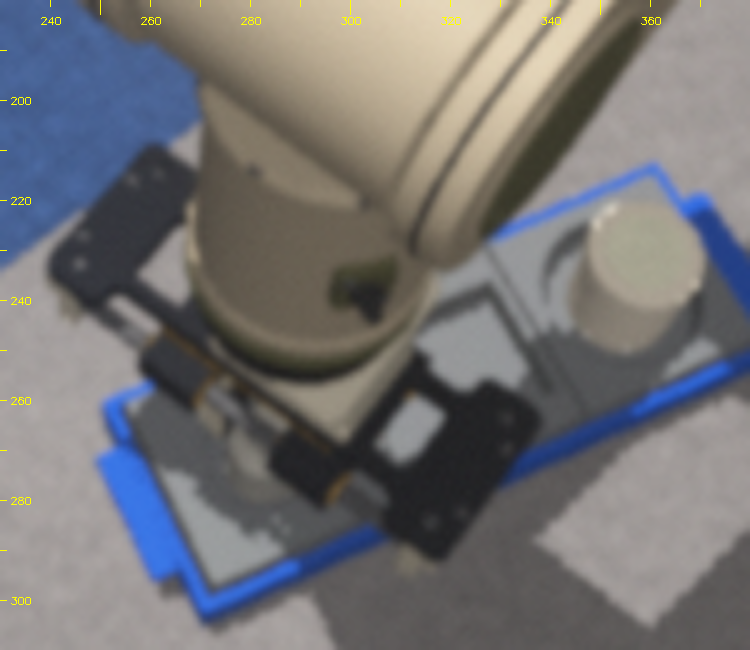

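View pics/d4.png

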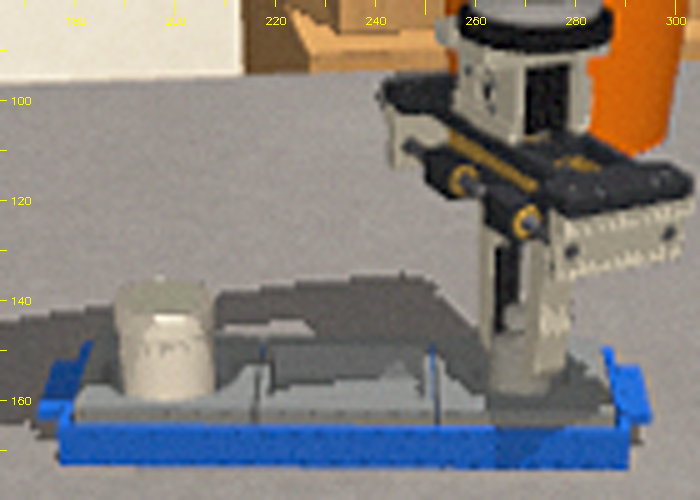

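```bash
python3 -m creep '[[8,0,0,0,0],[8,0,0,0,0],[8,0,0,0,0],[8,0,0,0,0],[8,0,0,0,0],[8,0,0,-1,0],[8,0,0,-3,0],[8,0,0,-3,0],[8,0,0.5,-3,0],[8,0,2,-3,0],[8,0,2,-1.5,0],[8,0,1,0,0],[8,0,0,0,0]]'
python3 - <<'E'
from h import *
import pickle
s=env.observe(); print(s['tcp_pos'],s['width'],s['joint_pos'].round(1))
w=cam('wrist'); pickle.dump(w,open('w7.pkl','wb'));crop(w,120,30,340,260,3,'w7.png')
E
```

```text
t: 16.95
tcp_pos: [0.5416, 0.2111, 0.1797]
orientation: [[0.32, -0.947, 0.001], [-0.947, -0.32, 0.0], [0.0, -0.001, -1.0]]
wrist_force: [0.8, 0.2, -0.5]
width: 0.0802
[0.54159183 0.21107372 0.17969188] 0.08015708138850586 [16.2  5.7 91.2 -0.  83.  87.6]
```

View pics/w7.png

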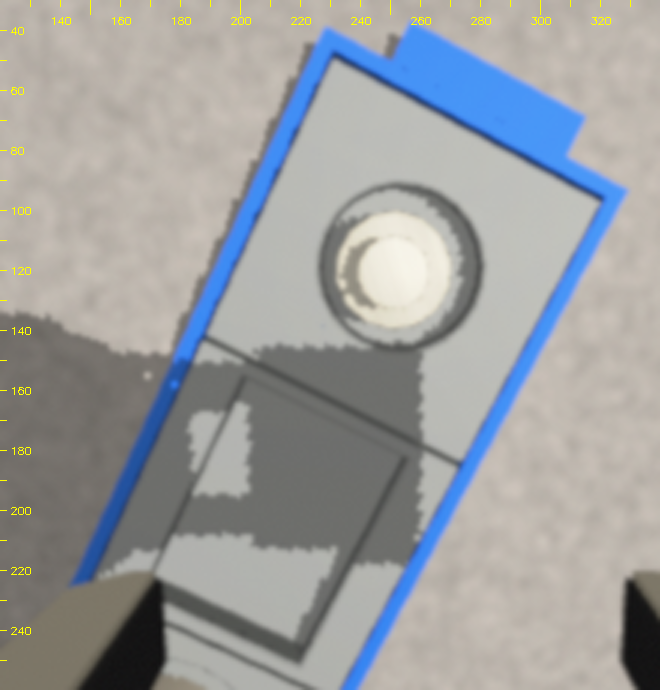

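The weight stands upright in the small recess. Next is the storage block.

```bash
python3 -m creep '[[8,1.8,1.1,0,0],[8,3.2,2,0,0],[8,3.5,2.2,0,0],[8,3.5,2.2,0,0],[8,3.5,2.2,0,0],[8,3.5,2.2,0,0],[8,3.5,2.2,0,0],[8,3.5,2.2,0,0],[8,3.5,2.2,0,0],[8,3.5,2.2,0,0],[8,3.5,2.2,0,0],[4,3.5,2.2,0,0],[0,3.5,2.1,0,0],[0,1.5,0.9,0,0],[0,0,0,0,0],[0,0,0,0,0]]' 20
python3 - <<'E'
from h import *
import pickle
s=env.observe(); print(s['tcp_pos'],s['width'],s['joint_pos'].round(1))
w=cam('wrist'); pickle.dump(w,open('w8.pkl','wb'));crop(w,0,0,512,384,1,'w8.png');crop(w,180,40,330,200,4,'w8c.png')
E
```

```text
t: 18.6
tcp_pos: [0.4199, -0.3043, 0.1782]
orientation: [[0.319, -0.948, -0.001], [-0.948, -0.319, 0.002], [-0.002, 0.0, -1.0]]
wrist_force: [-0.1, 0.2, 0.5]
width: 0.0446
[ 0.41994838 -0.30425751  0.17824723] 0.044627183613162175 [-41.6  -3.8 101.    0.   82.9  29.7]
```

View pics/w8.png

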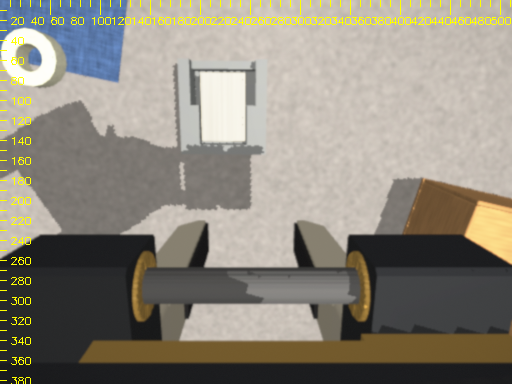

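View pics/w8c.png

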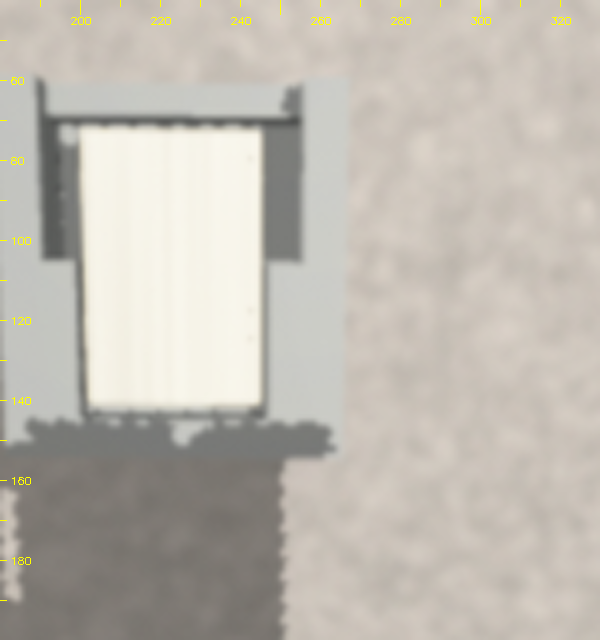

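```bash
python3 - <<'E'
from h import *
import pickle
np.set_printoptions(precision=4,suppress=True)
w=pickle.load(open('w8.pkl','rb'))
s=env.observe();R=s['orientation']
z=.034
B=[onz(w,q,z)[:2] for q in [(199.8,71),(245.7,71),(246,142),(201.3,142.3)]]
B=np.array(B); c=B.mean(0)
ax=(B[0]+B[1]-B[2]-B[3])/2; ay=(B[0]+B[3]-B[1]-B[2])/2
print(c,np.linalg.norm(ax),np.linalg.norm(ay),np.degrees(np.arctan2(ax[1],ax[0])),np.degrees(np.arctan2(ay[1],ay[0])))
# block
Q=[onz(w,q,zz)[:2] for q,zz in [((267,60),.034),((266,154),.034),((189.5,60),.034)]]
print(Q,np.linalg.norm(Q[0]-Q[1]),np.degrees(np.arctan2(*(Q[0]-Q[1])[::-1])))
p=np.array([*c,0]); print('centre d tool',(R.T@(p-s['tcp_pos']))*100)
u=np.array([np.cos(np.radians(18)),np.sin(np.radians(18)),0])
print('press d tool',(R.T@(p+.022*u-s['tcp_pos']))*100)
E
```

```text
[ 0.4738 -0.2589] 0.06197279412375673 0.04067002237930804 18.19931195826398 108.76267094647433
[array([ 0.5241, -0.283 ]), array([ 0.4464, -0.3091]), array([ 0.5027, -0.2191])] 0.0819331733121257 18.579528941112695
centre d tool [-2.5027 -6.5254 17.8498]
press d tool [-2.4762 -8.7252 17.849 ]
```

```bash
python3 -m creep '[[0,-0.8,-2.5,0,0],[0,-1,-3.5,1,0],[0,-0.68,-2.7,2,0],[0,0,0,3,0],[0,0,0,3,0],[0,0,0,2,0],[0,0,0,1.2,0],[0,0,0,0,0],[0,0,0,0,0],[0,0,0,0,0]]' 20
python3 - <<'E'
from h import *
import pickle
np.set_printoptions(precision=4,suppress=True)
s=env.observe(); R=s['orientation'];print(s['tcp_pos'],s['width'])
for P in ([.4738,-.2589,.0],):
    print((R.T@(np.array(P)-s['tcp_pos']))*100)
a=cam('side');crop(a,200,200,320,330,5,'d5.png');a=cam('scene');crop(a,170,60,270,140,6,'s5.png')
E
```

```text
t: 19.65
tcp_pos: [0.4956, -0.2541, 0.0591]
orientation: [[0.32, -0.947, 0.002], [-0.947, -0.32, -0.001], [0.002, -0.002, -1.0]]
wrist_force: [-0.4, 0.3, -0.5]
width: 0.0007
[ 0.4956 -0.2541  0.0591] 0.0007120001651294709
[-0.2581  2.2287  5.9018]
```

View pics/d5.png

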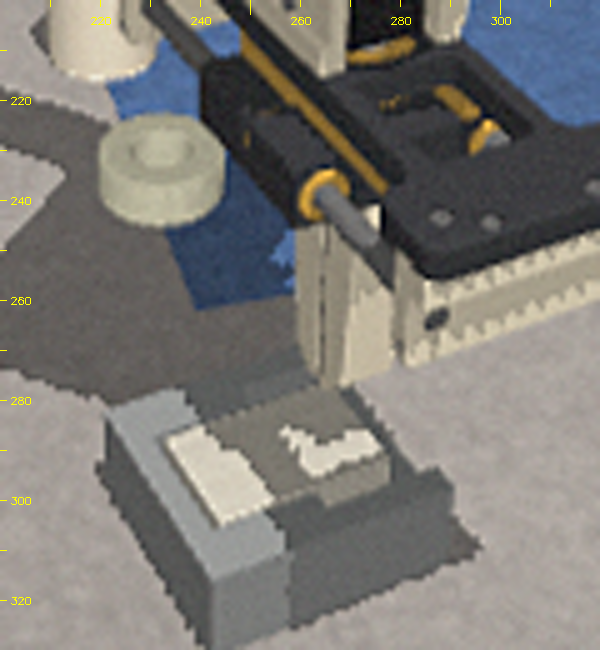

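View pics/s5.png

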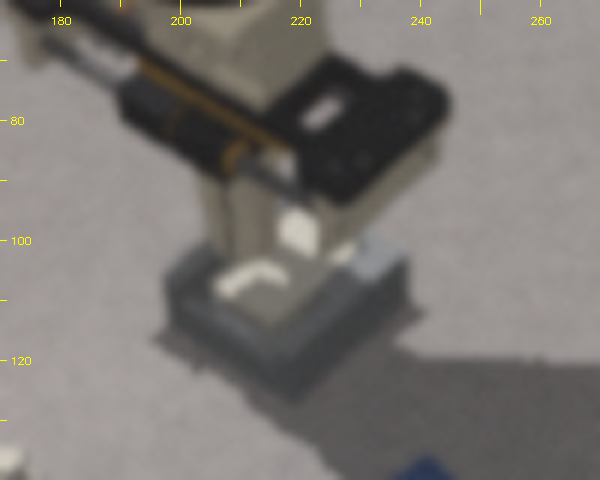

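```bash
python3 -m creep '[[0,-0.25,0,1,0],[0,0,0,1,0],[0,0,0,0.3,0],[0,0,0,0.2,0],[0,0,0,0.15,0],[0,0,0,0.15,0],[0,0,0,0,0]]'
```

```text
t: 20.45
tcp_pos: [0.4947, -0.2511, 0.0299]
orientation: [[0.32, -0.947, 0.002], [-0.947, -0.32, 0.0], [0.0, -0.002, -1.0]]
wrist_force: [4.0, 4.4, 2.7]
width: 0.0
```

```bash
python3 -m creep '[[0,0,0,0.15,0],[0,0,0,0.15,0],[0,0,0,0.15,0],[0,0,0,0.1,0],[0,0,0,0,0],[0,0,0,0,0]]'
python3 - <<'E'
from h import *
a=cam('side');crop(a,200,200,320,330,5,'d6.png')
E
```

```text
t: 21.05
tcp_pos: [0.4963, -0.2509, 0.0261]
orientation: [[0.32, -0.947, 0.005], [-0.947, -0.32, 0.0], [0.001, -0.005, -1.0]]
wrist_force: [5.8, 9.0, 12.8]
width: 0.0006
```

View pics/d6.png

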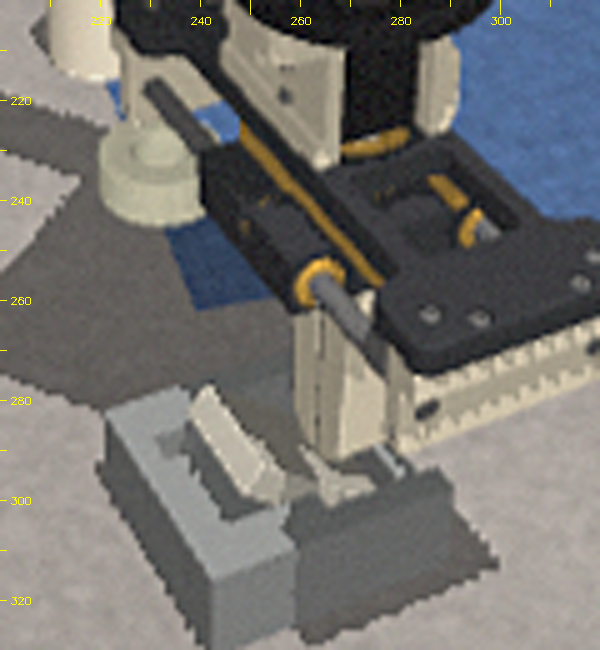

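```bash
python3 -m creep '[[0,0,0,-0.3,0],[0,0,0,-0.7,0],[0,0,0,0,0]]'
python3 - <<'E'
from h import *
a=cam('side');crop(a,200,200,320,330,5,'d7.png')
E
```

```text
t: 21.4
tcp_pos: [0.4939, -0.2519, 0.0347]
orientation: [[0.32, -0.947, 0.001], [-0.947, -0.32, -0.001], [0.001, -0.0, -1.0]]
wrist_force: [-0.2, -0.7, -0.0]
width: 0.0005
```

View pics/d7.png

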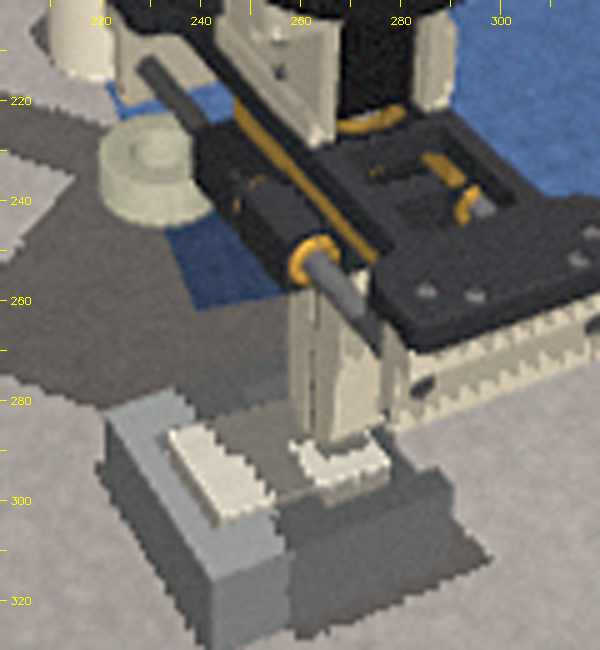

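The press tipped it to only about 28°, and the bar fell back flat. I'll take a closer wrist look before pressing deeper.

```bash
python3 -m creep '[[0,0,0,-3,0],[0,0,2,-2,0],[0,0,3,0,0],[0,0,2,0,0],[0,0,0,0,0],[0,0,0,0,0]]'
python3 - <<'E'
from h import *
import pickle
s=env.observe(); print(s['tcp_pos'],s['width'],s['joint_pos'].round(1))
w=cam('wrist'); pickle.dump(w,open('w9.pkl','wb'));crop(w,0,0,512,384,1,'w9.png');crop(w,180,20,340,200,4,'w9c.png')
E
```

```text
t: 22.05
tcp_pos: [0.427, -0.2739, 0.0835]
orientation: [[0.319, -0.948, -0.0], [-0.948, -0.319, 0.0], [-0.0, 0.0, -1.0]]
wrist_force: [0.4, 0.7, -0.5]
width: 0.0007
[ 0.42695631 -0.27389985  0.08353109] 0.0006909484908487951 [-38.5  -0.6 108.2  -0.   72.4  32.9]
```

View pics/w9.png

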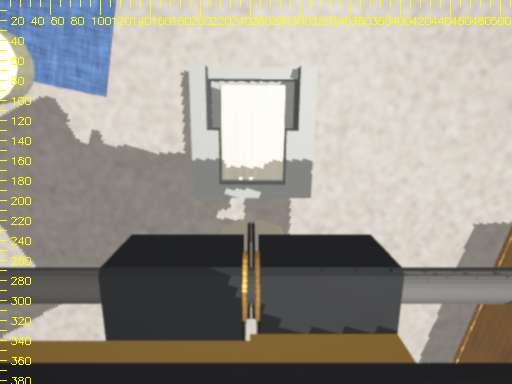

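View pics/w9c.png

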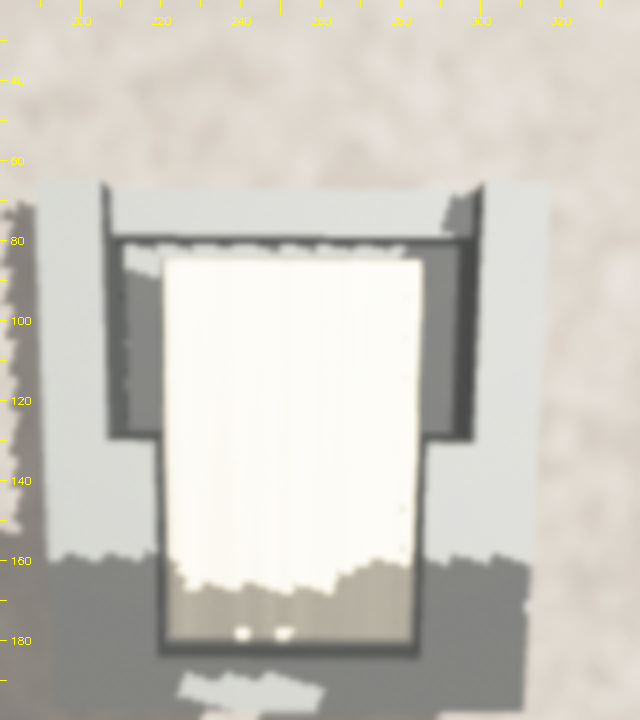

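```bash
python3 - <<'E'
from h import *
import pickle
np.set_printoptions(precision=4,suppress=True)
w=pickle.load(open('w9.pkl','rb'))
s=env.observe();R=s['orientation']
z=.034
B=np.array([onz(w,q,z)[:2] for q in [(220.5,84.5),(285.2,84.5),(283,180),(221,180.3)]]); c=B.mean(0)
ax=(B[0]+B[1]-B[2]-B[3])/2; ay=(B[0]+B[3]-B[1]-B[2])/2
print(c,np.linalg.norm(ax),np.linalg.norm(ay),np.degrees(np.arctan2(ax[1],ax[0])),np.degrees(np.arctan2(ay[1],ay[0])))
K=np.array([onz(w,q,z)[:2] for q in [(189,66),(317,65.5),(312,197),(193,198)]]);print('block',K.mean(0),np.linalg.norm(K[0]-K[1]),np.linalg.norm(K[1]-K[2]))
d=(R.T@(np.array([*c,.0])-s['tcp_pos']))*100; print('centre d tool',d)
print(R[:2])
E
```

```text
[ 0.4734 -0.2586] 0.06007057947641582 0.04025869784391668 18.08305570331853 108.67802490940072
block [ 0.473  -0.2589] 0.07770537715143068 0.08253531569081055
centre d tool [ 0.0318 -4.8418  8.3617]
[[ 0.3195 -0.9476 -0.    ]
 [-0.9476 -0.3195  0.0001]]
```

```bash
python3 -m creep '[[0,0.03,-2.5,0,0],[0,0,-3,0,0],[0,0,-1.5,1.5,0],[0,0,0,2,0],[0,0,0,1.2,0],[0,0,0,0,0],[0,0,-0.1,0.2,0],[0,0,-0.1,0.2,0],[0,0,-0.1,0.2,0],[0,0,-0.1,0.2,0],[0,0,0,0,0]]'
```

```text
t: 23.2
tcp_pos: [0.4976, -0.2504, 0.0289]
orientation: [[0.32, -0.947, 0.0], [-0.947, -0.32, -0.0], [0.0, -0.0, -1.0]]
wrist_force: [-0.2, -0.2, 0.6]
width: 0.0006
```

```bash
python3 -m creep '[[0,0,-0.1,0.15,0],[0,0,-0.1,0.15,0],[0,0,0,0.1,0],[0,0,0,0,0]]'
python3 - <<'E'
from h import *
a=cam('side');crop(a,200,200,320,330,5,'d8.png')
E
```

```text
t: 23.6
tcp_pos: [0.4998, -0.2498, 0.0251]
orientation: [[0.32, -0.947, 0.001], [-0.947, -0.32, -0.0], [0.0, -0.0, -1.0]]
wrist_force: [0.4, 0.7, 2.6]
width: 0.0005
```

View pics/d8.png

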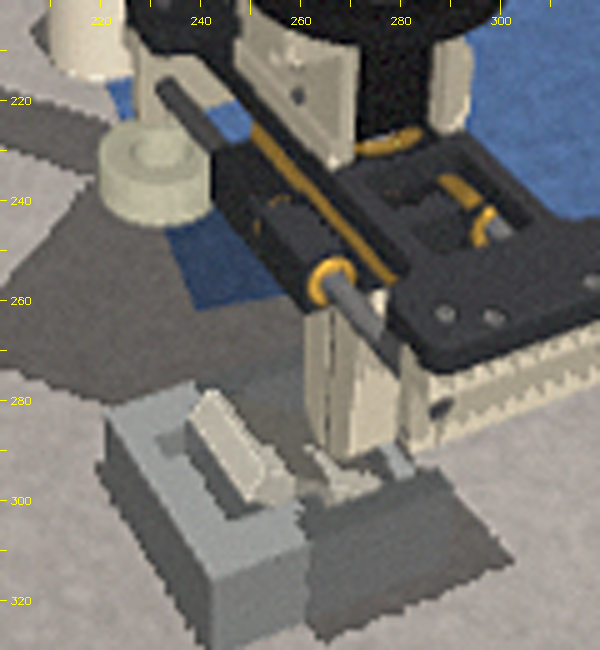

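```bash
python3 -m creep '[[0,0,0,0.1,0],[0,0,0,0,0],[0,0,0,-0.2,0],[0,0,0,-0.3,0],[0,0,0,-0.5,0],[0,0,0,0,0]]'
python3 - <<'E'
from h import *
a=cam('side');crop(a,200,200,320,330,5,'d9.png')
E
```

```text
t: 24.25
tcp_pos: [0.4998, -0.25, 0.0346]
orientation: [[0.32, -0.947, 0.001], [-0.947, -0.32, -0.001], [0.001, -0.001, -1.0]]
wrist_force: [1.3, -1.2, 0.1]
width: 0.0006
```

View pics/d9.png

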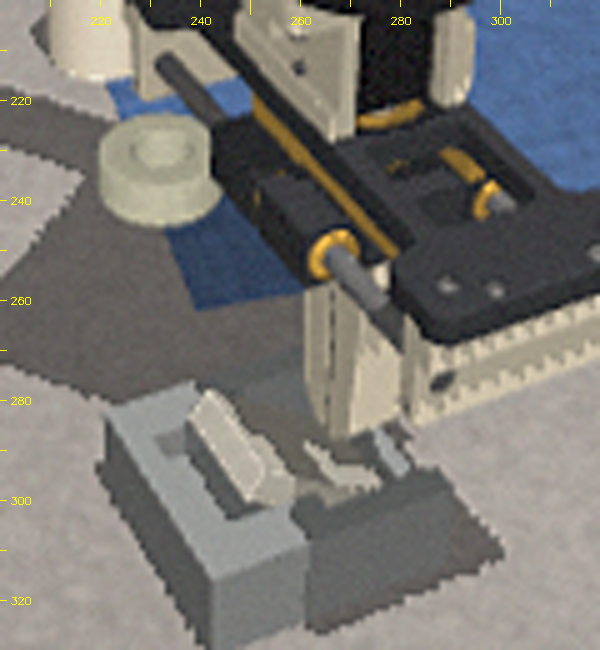

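It now stays tipped. I'll rise, open the jaw and view from behind.

```bash
python3 -m creep '[[0,0,0,-2,0],[0,0,0,-3,0],[7,0,2,-2,0],[7,0,4,0,0],[7,0,3,0,0],[7,0,1,0,0],[7,0,0,0,0],[7,0,0,0,0]]'
python3 - <<'E'
from h import *
import pickle
s=env.observe(); print(s['tcp_pos'],s['width'],s['joint_pos'].round(1))
w=cam('wrist'); pickle.dump(w,open('w10.pkl','wb'));crop(w,0,0,512,384,1,'w10.png');crop(w,180,30,340,210,4,'w10c.png')
E
```

```text
t: 25.1
tcp_pos: [0.4053, -0.2817, 0.104]
orientation: [[0.32, -0.948, 0.001], [-0.948, -0.32, -0.0], [0.0, -0.001, -1.0]]
wrist_force: [0.6, 0.5, -0.1]
width: 0.0436
[ 0.40531353 -0.28166499  0.10395616] 0.04361438291633172 [-40.8  -4.2 109.4   0.   74.7  30.6]
```

View pics/w10.png

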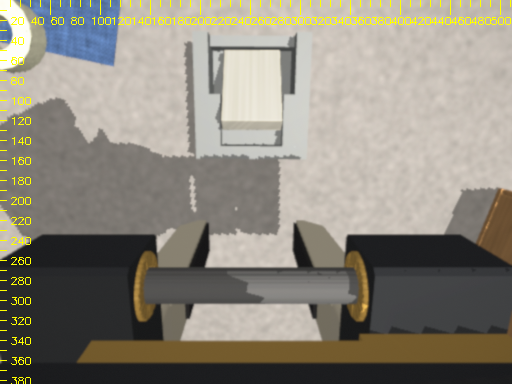

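View pics/w10c.png

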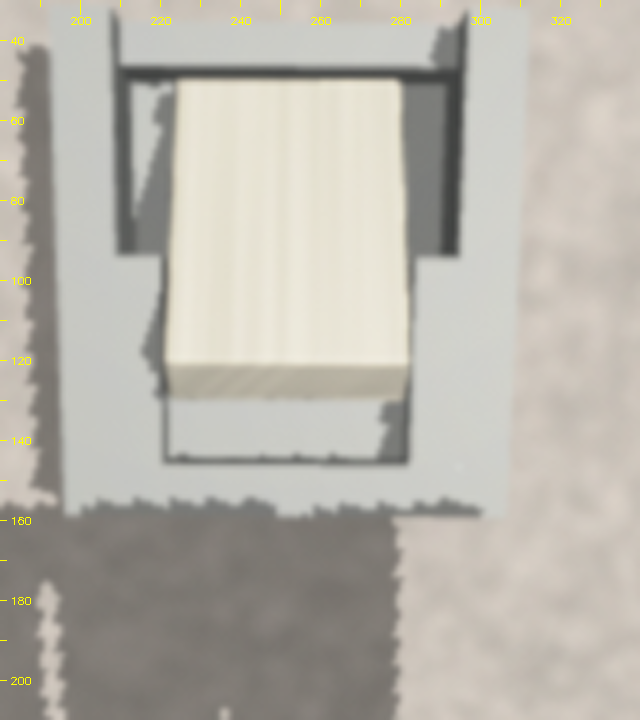

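```bash
python3 - <<'E'
from h import *
import pickle
np.set_printoptions(precision=4,suppress=True)
w=pickle.load(open('w10.pkl','rb'))
s=env.observe();R=s['orientation'];T=s['tcp_pos']
for q,z in [((221,121),.049),((282,121),.049),((221.5,129.5),.0395),((281,129.5),.0395),((224,50),.012),((280,50),.012),((220.5,145.5),.034),((281.5,145.5),.034)]:
    p=onz(w,q,z); print(q,z,p,'tool',(R.T@(p-T))*100)
for h in (.045,.048,.051): print(h,np.linalg.norm(onz(w,(221,121),h)-onz(w,(282,121),h)))
E
```

```text
(221, 121) 0.049 [ 0.4528 -0.2446  0.049 ] tool [-1.9838 -5.6556  5.4925]
(282, 121) 0.049 [ 0.4654 -0.282   0.049 ] tool [ 1.9579 -5.649   5.4929]
(221.5, 129.5) 0.0395 [ 0.447  -0.2459  0.0395] tool [-2.0451 -5.058   6.4421]
(281, 129.5) 0.0395 [ 0.4598 -0.2842  0.0395] tool [ 1.988  -5.0513  6.4426]
(224, 50) 0.012 [ 0.499  -0.2291  0.012 ] tool [ -1.9762 -10.5264   9.1953]
(280, 50) 0.012 [ 0.5118 -0.2672  0.012 ] tool [  2.049  -10.5197   9.1958]
(220.5, 145.5) 0.034 [ 0.4357 -0.2482  0.034 ] tool [-2.1871 -3.9191  6.9915]
(281.5, 145.5) 0.034 [ 0.4494 -0.2888  0.034 ] tool [ 2.0935 -3.9119  6.9919]
0.045 0.040128524561140015
0.048 0.039595504227938685
0.051 0.03906248389473741
```

```bash
python3 -m creep '[[7,0,-2,0,0],[7,0,-2.5,0,0],[7,0,-1.5,1,0],[7,0,0,2.5,0],[7,0,0,2,0],[7,0,0,0.8,0],[7,0,0,0,0],[7,0,0,0,0]]'
python3 - <<'E'
from h import *
a=cam('side');crop(a,200,200,320,330,5,'d10.png')
a=cam('wrist');crop(a,100,150,400,330,2,'w11.png')
E
```

```text
t: 25.95
tcp_pos: [0.4622, -0.2626, 0.0415]
orientation: [[0.32, -0.947, 0.001], [-0.947, -0.32, -0.0], [0.001, -0.0, -1.0]]
wrist_force: [0.8, -0.6, 0.6]
width: 0.0698
```

View pics/d10.png

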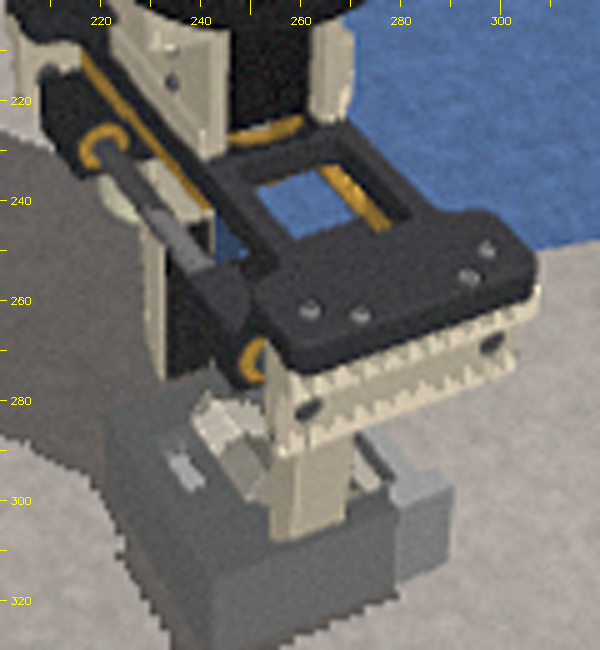

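View pics/w11.png

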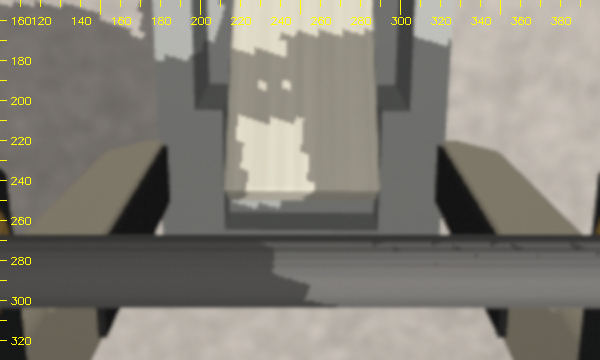

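```bash
python3 -m creep '[[7,0,0,0.3,0],[7,0,0,0.2,0],[7,0,0,0,0]]'; python3 -m creep '[[7,0,0,0,0]]'
```

```text
t: 26.35
tcp_pos: [0.4614, -0.2625, 0.0358]
orientation: [[0.32, -0.947, -0.0], [-0.947, -0.32, 0.0], [-0.0, 0.0, -1.0]]
wrist_force: [0.1, 0.3, -0.7]
width: 0.0701
t: 26.45
tcp_pos: [0.4614, -0.2625, 0.0358]
orientation: [[0.32, -0.947, -0.0], [-0.947, -0.32, 0.0], [-0.0, 0.0, -1.0]]
wrist_force: [-0.9, -0.7, -0.2]
width: 0.0704
```

```bash
python3 -m creep '[[3,0,0,0,0],[3,0,0,0,0],[3,0,0,0,0],[3,0,0,0,0],[3,0,0,0,0],[3,0,0,0,0],[3,0,0,0,0],[3,0,0,0,0],[3,0,0,0,0]]' 55
```

```text
t: 27.35
tcp_pos: [0.4615, -0.2625, 0.0358]
orientation: [[0.32, -0.947, -0.0], [-0.947, -0.32, 0.0], [-0.0, -0.0, -1.0]]
wrist_force: [0.7, 0.3, 0.4]
width: 0.0393
```

```bash
python3 -m creep '[[3,0,0,-0.2,0],[3,0,0,-0.5,0],[3,0,0,-1,0],[3,0,0,-1.5,0],[3,0,0,-2,0],[3,0,0,-2,0],[3,0,0,-2,0],[3,0,0,-2,0],[3,0,0,-1.5,0],[3,0,0,-0.8,0],[3,0,0,0,0],[3,0,0,0,0]]'
python3 - <<'E'
from h import *
import pickle
a=cam('side');pickle.dump(a,open('a12.pkl','wb'));crop(a,180,120,330,270,5,'d12.png')
a=cam('wrist');crop(a,100,100,400,330,2,'w12.png')
E
```

```text
t: 28.55
tcp_pos: [0.4612, -0.2623, 0.1702]
orientation: [[0.32, -0.947, -0.001], [-0.947, -0.32, 0.0], [-0.001, 0.001, -1.0]]
wrist_force: [-1.0, 0.3, -2.2]
width: 0.0389
```

View pics/d12.png

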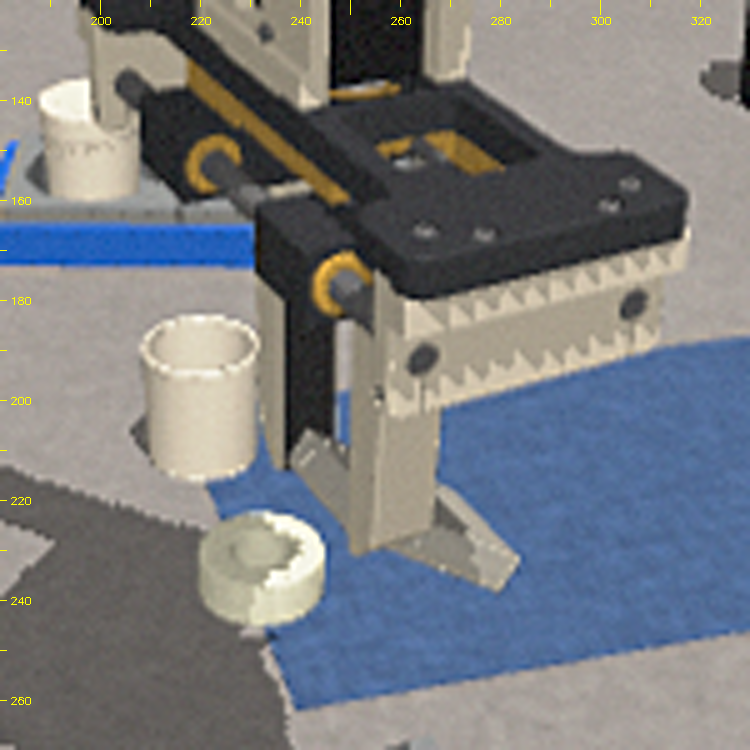

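View pics/w12.png

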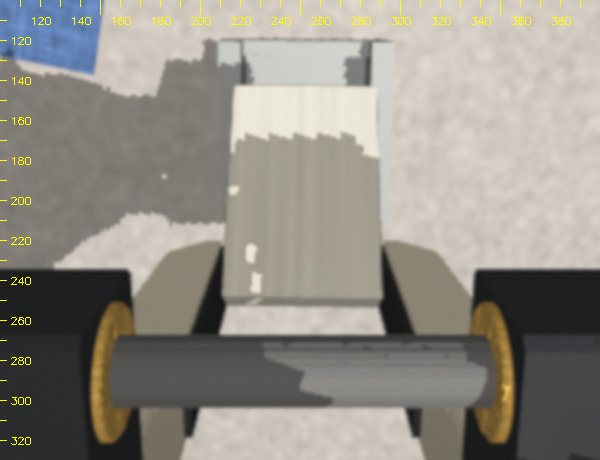

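```bash
python3 - <<'E'
from h import *
import pickle
np.set_printoptions(precision=4,suppress=True)
w=cam('wrist');pickle.dump(w,open('w12.pkl','wb'));crop(w,190,120,310,270,5,'w12c.png')
s=env.observe();R=s['orientation'];T=s['tcp_pos']
pickle.dump((R,T),open('p12.pkl','wb'))
E
```

```text
(no output)
```

View pics/w12c.png

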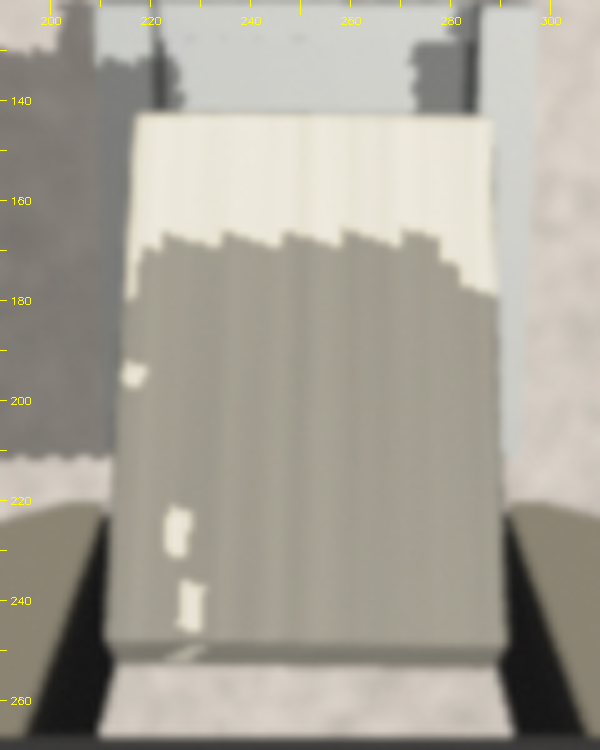

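```bash
python3 - <<'E'
from h import *
import pickle
np.set_printoptions(precision=4,suppress=True)
w=pickle.load(open('w12.pkl','rb'));R,T=pickle.load(open('p12.pkl','rb'))
px=np.array([(217,143),(288.3,143.3),(211,248),(291,249),(213,253),(289.5,253)])
# params: end top edge position (x,y,z tool), tilt
def pts(p):
    x,y,z,t=p
    d=np.array([0,-np.cos(t),np.sin(t)])  # bar +x direction in tool (down = +z)
    n=np.array([0,np.sin(t),np.cos(t)])*.012 # top -> underside
    e=np.array([x,y,z]); X=np.array([.02,0,0])
    return np.array([e+.06*d-X,e+.06*d+X,e-X,e+X,e+n-X,e+n+X]),e+.06*d+n
f=lambda p:(proj(w,pts(p)[0]@R.T+T)-px).ravel()
s=least_squares(f,[0,.005,-.013,.64]);print(s.x,np.degrees(s.x[3]),f(s.x).round(1))
print('low edge tool',pts(s.x)[1])
for t in (33,37,40):
    s=least_squares(lambda p:f([*p,np.radians(t)]),[0,.005,-.013]);print(t,s.x,s.cost,pts([*s.x,np.radians(t)])[1])
E
```

```text
[-0.0003  0.003  -0.0112  0.6252] 35.82351981231669 [-1.   0.  -1.4 -0.3  0.4  0.4  0.9 -0.7  0.9  0.3 -0.1  0.3]
low edge tool [-0.0003 -0.0387  0.0336]
33 [-0.0003  0.0044 -0.009 ] 4.4406927932114835 [-0.0003 -0.0394  0.0337]
37 [-0.0003  0.0024 -0.0122] 3.1213394725095465 [-0.0003 -0.0383  0.0335]
40 [-0.0003  0.0008 -0.0148] 7.284309383562426 [-0.0003 -0.0375  0.033 ]
```

```bash
python3 -m creep '[[3,-1.2,-0.3,0,0],[3,-2.4,-0.6,0,0],[3,-3.4,-0.9,0,0],[3,-3.6,-0.95,0,0],[3,-3.6,-0.95,0,0],[3,-3.6,-0.95,0,0],[3,-3.6,-0.95,0,0],[3,-3.6,-0.95,0,0],[3,-3.6,-0.95,0,0],[3,-3.6,-0.95,0,0],[3,-3.6,-0.95,0,0],[3,-3.6,-0.95,0,0],[3,-3.6,-0.95,0,0],[3,-3.2,-0.8,0,0],[3,-2.5,-0.6,0,0],[3,-1.2,-0.3,0,0],[3,0,0,0,0],[3,0,0,0,0]]'
python3 -m creep '[[3,0,0,0,3],[3,0,0,0,6],[3,0,0,0,7],[3,0,0,0,6],[3,0,0,0,4],[3,0,0,0,1],[3,0,0,0,0],[3,0,0,0,0]]'
python3 - <<'E'
from h import *
import pickle
s=env.observe(); print(s['tcp_pos'],s['width'],s['joint_pos'].round(1))
w=cam('wrist'); pickle.dump(w,open('w13.pkl','wb'));crop(w,0,0,512,384,1,'w13.png');crop(w,150,0,350,270,3,'w13c.png')
a=cam('side');crop(a,160,80,310,180,5,'d13.png')
E
```

```text
t: 30.5
tcp_pos: [0.4246, 0.2513, 0.1705]
orientation: [[0.321, -0.947, -0.001], [-0.947, -0.321, -0.001], [0.001, 0.001, -1.0]]
wrist_force: [-1.2, -0.8, -1.1]
width: 0.0391
t: 31.3
tcp_pos: [0.4251, 0.2513, 0.1709]
orientation: [[-0.144, -0.99, 0.0], [-0.99, 0.144, -0.0], [0.0, -0.0, -1.0]]
wrist_force: [-0.3, -0.3, -1.6]
width: 0.0393
[0.42511377 0.25129996 0.17085106] 0.03930180181444468 [ 24.6  -7.6 105.4  -0.   82.3 122.9]
```

View pics/w13.png

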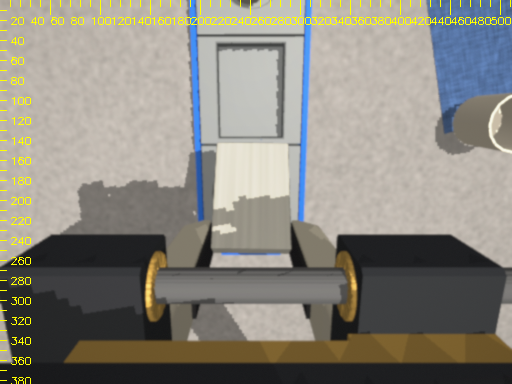

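View pics/w13c.png

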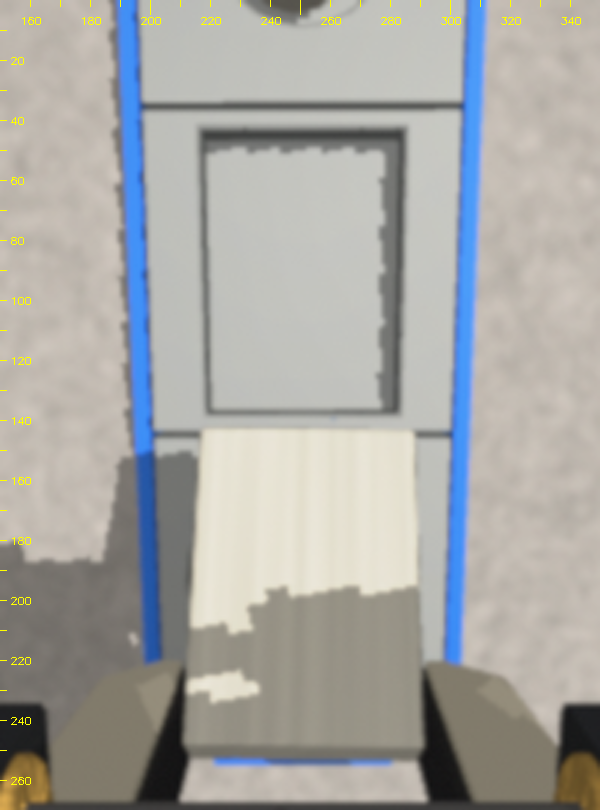

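View pics/d13.png

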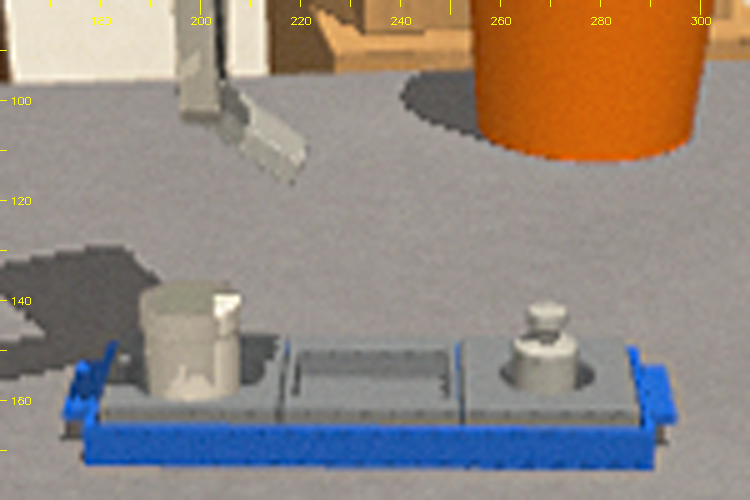

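```bash
python3 - <<'E'
from h import *
import pickle
np.set_printoptions(precision=4,suppress=True)
w=pickle.load(open('w13.pkl','rb'))
s=env.observe();R=s['orientation'];T=s['tcp_pos']
B=np.array([onz(w,q,.03) for q in [(216,42.5),(285.3,42.5),(284,138),(218,138)]])
L=(B-T)@R*100; print(L); print('centre tool cm',L.mean(0),'world',B.mean(0), 'size',np.linalg.norm(B[0]-B[1]),np.linalg.norm(B[1]-B[2]))
ax=(B[0]+B[1]-B[2]-B[3]); print('yaw',np.degrees(np.arctan2(ax[1],ax[0])), np.degrees(np.arctan2(-R[1,1],-R[0,1])))
px=np.array([(217,143),(288,143),(211,248.5),(291,249.5)])
def pts(p):
    x,y,z,t=p
    d=np.array([0,-np.cos(t),np.sin(t)]);n=np.array([0,np.sin(t),np.cos(t)])*.012
    e=np.array([x,y,z]); X=np.array([.02,0,0])
    return np.array([e+.06*d-X,e+.06*d+X,e-X,e+X]),e+.06*d+n
f=lambda p:(proj(w,pts(p)[0]@R.T+T)-px).ravel()
q=least_squares(f,[0,.005,-.013,.64]).x;print(q,np.degrees(q[3]),pts(q)[1])
E
```

```text
[[ -2.9543 -11.9052  14.0862]
 [  2.9377 -11.8998  14.0863]
 [  3.0088  -3.8499  14.0861]
 [ -2.9773  -3.8552  14.0861]]
centre tool cm [ 0.0037 -7.8775 14.0862] world [0.503  0.2402 0.03  ] size 0.058920245504231826 0.08050236646118973
yaw -8.120041373498216 -8.290907137105576
[ 0.0004  0.0038 -0.0104  0.6042] 34.620044576611065 [ 0.0004 -0.0388  0.0336]
```

```bash
python3 -m creep '[[3,0,-1.2,0,0],[3,0,-2,0,0],[3,0,-2,0.5,0],[3,0,-1.56,1.5,0],[3,0,0,2.5,0],[3,0,0,2.5,0],[3,0,0,2.2,0],[3,0,0,1.5,0],[3,0,0,0.8,0],[3,0,0,0.3,0],[3,0,0,0,0],[3,0,0,0,0]]'
python3 - <<'E'
from h import *
a=cam('side');crop(a,160,80,310,180,5,'d14.png')
a=cam('scene');crop(a,250,180,390,310,5,'s14.png')
E
```

```text
t: 32.6
tcp_pos: [0.4928, 0.2424, 0.0541]
orientation: [[-0.145, -0.989, 0.002], [-0.989, 0.145, 0.001], [-0.001, -0.002, -1.0]]
wrist_force: [0.6, 0.0, -2.5]
width: 0.0391
```

View pics/d14.png

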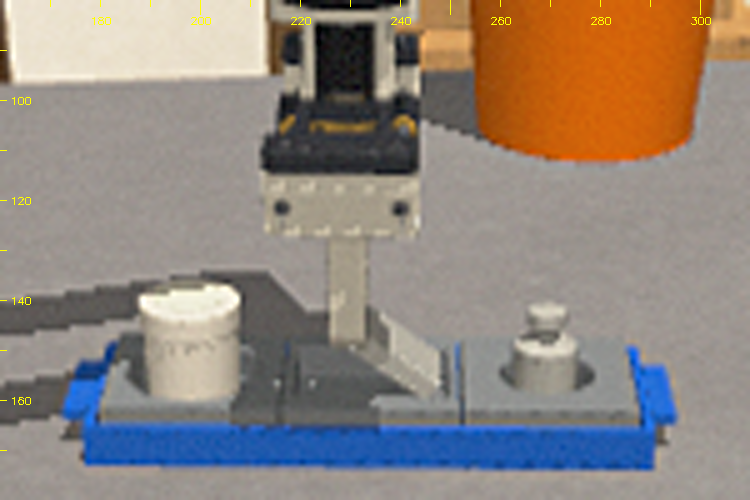

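View pics/s14.png

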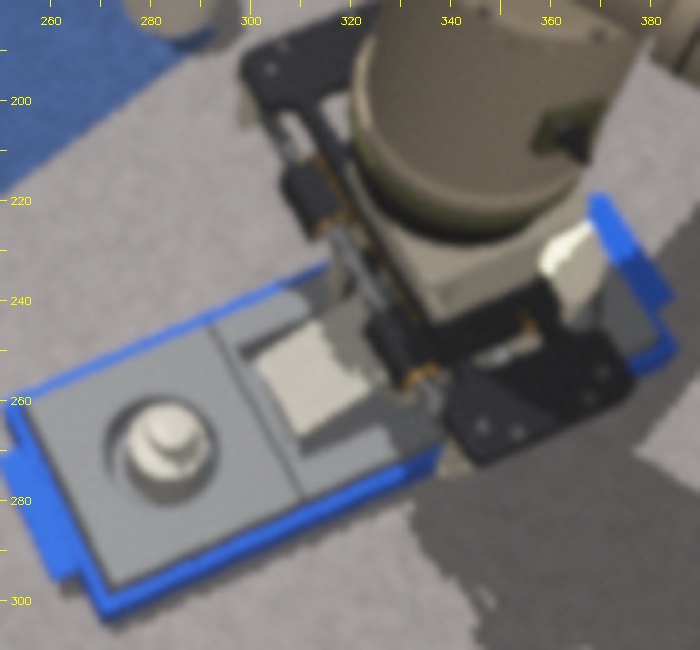

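```bash
python3 -m creep '[[3,0,0,0.3,0],[3,0,0,0.3,0],[3,0,0,0,0],[3,0,0,0,0]]'; python3 -m creep '[[3,0,0,0.1,0],[3,0,0,0.05,0],[3,0,0,0,0]]'
```

```text
t: 33.1
tcp_pos: [0.4916, 0.242, 0.0466]
orientation: [[-0.145, -0.989, -0.0], [-0.989, 0.145, -0.0], [0.0, 0.0, -1.0]]
wrist_force: [-0.5, 0.6, -3.5]
width: 0.0394
t: 33.4
tcp_pos: [0.4918, 0.242, 0.0452]
orientation: [[-0.145, -0.989, -0.0], [-0.989, 0.145, -0.0], [0.0, 0.0, -1.0]]
wrist_force: [-0.7, -0.7, -1.5]
width: 0.0395
```

```bash
python3 -m creep '[[3,0,0,0.08,0],[3,0,0,0,0]]'; python3 -m creep '[[3,0,0,0.06,0],[3,0,0,0,0]]'
```

```text
t: 33.6
tcp_pos: [0.4918, 0.2421, 0.0445]
orientation: [[-0.145, -0.989, -0.0], [-0.989, 0.145, -0.0], [0.0, 0.0, -1.0]]
wrist_force: [-1.2, 0.0, -2.2]
width: 0.0393
t: 33.8
tcp_pos: [0.4919, 0.2421, 0.044]
orientation: [[-0.145, -0.989, -0.0], [-0.989, 0.145, 0.0], [-0.0, 0.0, -1.0]]
wrist_force: [0.5, -0.1, -2.1]
width: 0.0388
```

```bash
python3 -m creep '[[3,0,0,0.08,0],[3,0,0,0,0]]'; python3 -m creep '[[3,0,0,0.08,0],[3,0,0,0,0]]';  python3 -m creep '[[3,0,0,0.08,0],[3,0,0,0,0]]'
```

```text
t: 34.0
tcp_pos: [0.4919, 0.2422, 0.0434]
orientation: [[-0.145, -0.989, 0.0], [-0.989, 0.145, 0.0], [-0.0, -0.0, -1.0]]
wrist_force: [-1.9, -0.4, 2.7]
width: 0.0393
t: 34.2
tcp_pos: [0.4919, 0.2423, 0.0429]
orientation: [[-0.145, -0.989, 0.0], [-0.989, 0.145, 0.0], [-0.0, -0.0, -1.0]]
wrist_force: [-4.9, -0.1, 5.1]
width: 0.0394
t: 34.4
tcp_pos: [0.4918, 0.2424, 0.0424]
orientation: [[-0.145, -0.989, -0.0], [-0.989, 0.145, 0.0], [-0.0, 0.0, -1.0]]
wrist_force: [-6.7, -1.1, 8.2]
width: 0.0391
```

```bash
python3 -m creep '[[3,0,0,-0.08,0],[6,0,0,0,0],[6,0,0,0,0],[6,0,0,0,0],[6,0,0,0,0],[6,0,0,0,0],[6,0,0,0,0],[6,0,0,0,0]]'
python3 - <<'E'
from h import *
a=cam('side');crop(a,160,80,310,180,5,'d15.png')
a=cam('scene');crop(a,250,180,390,310,5,'s15.png')
E
```

```text
t: 35.2
tcp_pos: [0.4919, 0.2421, 0.0423]
orientation: [[-0.145, -0.989, 0.0], [-0.989, 0.145, 0.0], [-0.0, -0.0, -1.0]]
wrist_force: [-0.2, 0.6, -1.1]
width: 0.0599
```

View pics/d15.png

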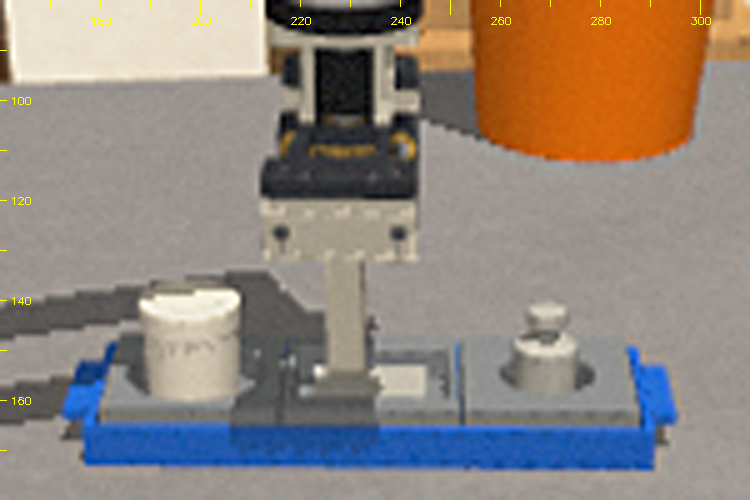

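View pics/s15.png

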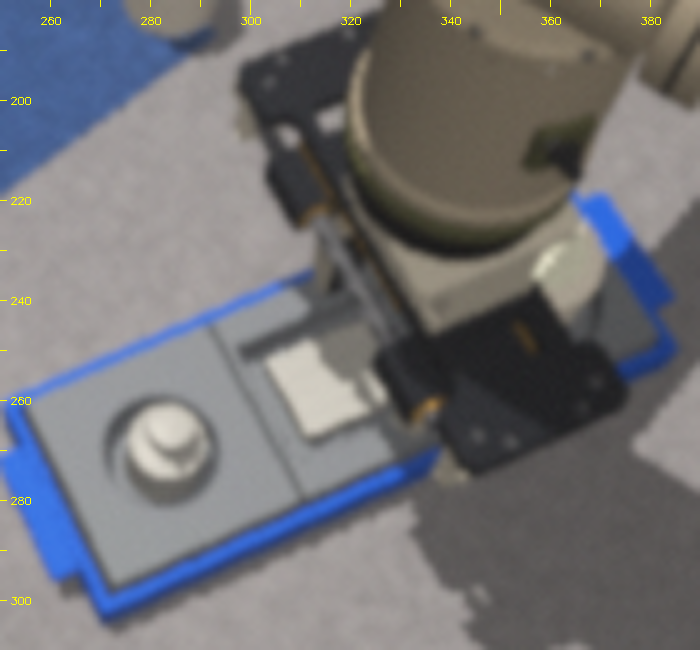

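The bar fell flat. I'll rise and inspect.

```bash
python3 -m creep '[[6,0,0,-1,0],[6,0,0,-2.5,0],[6,0,0,-3,0],[6,0,0,-3.5,0],[6,0,2,-3.5,0],[6,0,3,-2,0],[6,0,3,-0.5,0],[6,0,2,0,0],[6,0,0.5,0,0],[6,0,0,0,0],[6,0,0,0,0]]'
python3 - <<'E'
from h import *
s=env.observe(); print(s['tcp_pos'],s['width'],s['joint_pos'].round(1))
w=cam('wrist');crop(w,150,0,350,200,4,'w16.png')
a=cam('side');crop(a,160,120,360,320,4,'d16.png')
a=cam('scene');cv2.imwrite('pics/s16.png',a['frame'][:,:,::-1])
E
```

```text
t: 36.4
tcp_pos: [0.3886, 0.2571, 0.2025]
orientation: [[-0.145, -0.989, 0.0], [-0.989, 0.145, -0.0], [-0.0, -0.0, -1.0]]
wrist_force: [0.5, -0.5, -0.8]
width: 0.0601
[0.38857905 0.25714302 0.20252101] 0.0600559796416936 [ 27.2 -13.4 107.1  -0.   86.3 125.5]
```

View pics/w16.png

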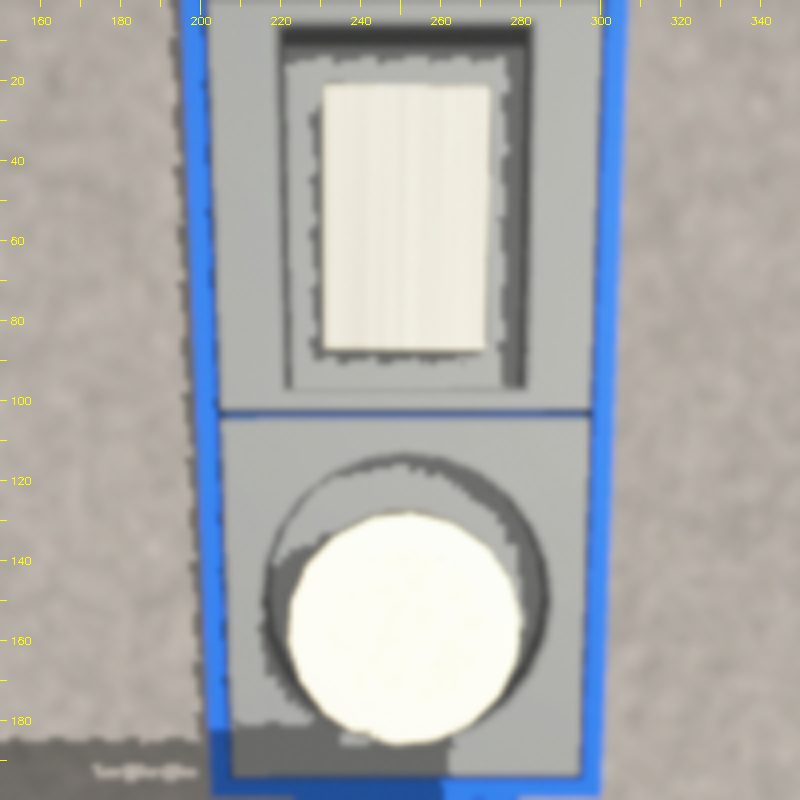

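View pics/d16.png

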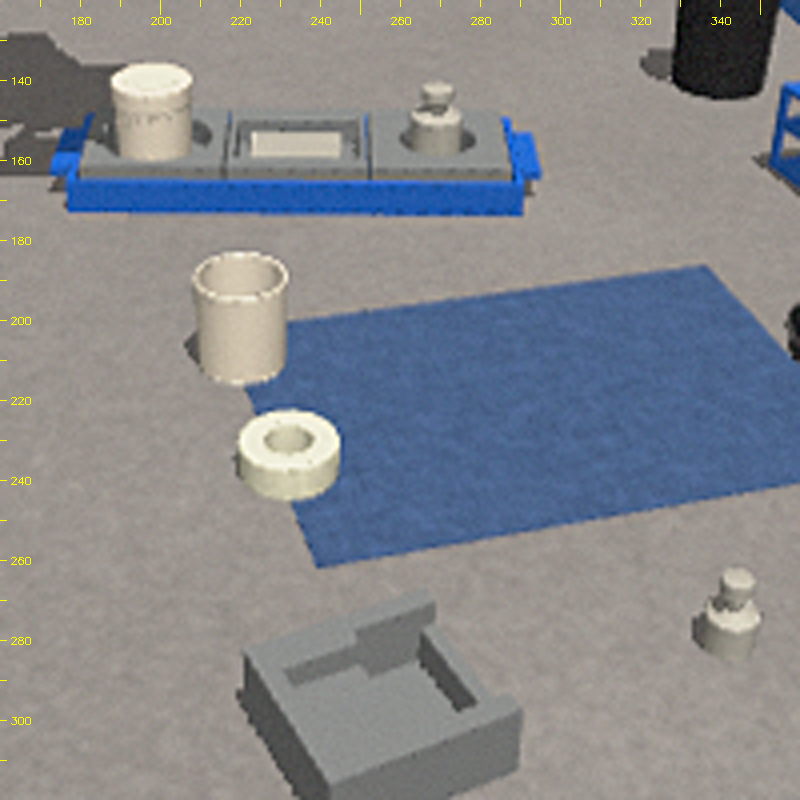

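View pics/s16.png

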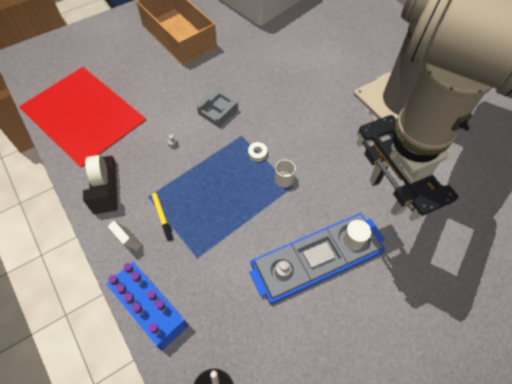

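All three pieces are seated: bar flat at (251,53) in the wrist view, pot lid at (251,157), weight upright at (437,125 in crop) in the side view. The open pot and small weight are where they started. I'll hand in.

```bash
python3 - <<'E'
from workcell import env
print(env.sign_off(), env.observe()['t'])
E
```

```text
the job is handed in; nothing more can be done
the job is handed in; nothing more can be done
```

The balance-check kit is packed in the blue caddy and the job is handed in at about 36.5 s of robot time. I placed the lidded pot first, then the larger knob weight, then the bar.

- **Bar tip-up:** The first press read 12.8 N vertically, just over the 12 N guide, and the bar fell back flat. A second press that moved outward as it went down needed only about 3 N, and the bar stayed tipped at about 37°.
- **Bar placement:** I gripped the raised end, set the lower edge on the recess floor about 27 mm from centre, and let go; it fell flat.
- **Last checks:** The final wrist, side and scene pictures show the pot upright in the large recess and the weight upright in the small one. The bar lies flat in the rectangular recess, and the gripper is clear of everything.
- **Left alone:** By eye against the first pictures, the lidless pot and smaller weight have not moved; I did not re-measure their positions.
- **Disagreement:** In the first measurements, the side camera placed things up to about 13 mm differently from the scene camera. I relied on the wrist camera instead, and the recess and bar sizes it gave were within about 2 mm of those stated.

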